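# Unblock the bench grinder and lock its trigger on

### The job

Make the clipped-up bench grinder ready to run hands-free: first slide the red lock-out plate up out of its slots over the trigger and set it down, not dropped, in the blue tray. Then squeeze the black trigger fully home without forcing it, push the yellow lock-on button on its side right in, and with the button still held in ease the trigger back until it catches, so that it stays locked on when you let go and move away. Leave the cartridge, end cap, collar and bush where they are.

Things in the scene. Friction and masses are not known exactly. Their poses are not given: they have to be found in the camera images.
- stand: Fixed stand with a white in-line grinder (barrel 54 mm thick) in spring clips. Origin: on the table under its middle, z up, x roughly away from the robot. Base 250 (x) x 130 x 12 mm. The barrel rises at 35 deg along +x, so the trigger on it faces up and back to the robot, 35 deg from vertical. Barrel axis 115 mm up over the origin; reaches x -120 to +155 mm, 225 mm high at the far end.
- trigger_face (a point): Centre of the black trigger's face; moves with it. Axes: x up along the barrel, y sideways to the button, z straight out of the face (35 deg from vertical, leaning to the robot). Pressed along -z. Face: x +-22 mm, y -17 to +14.5 mm, then a ridge to y 17, 3 mm higher. Off its y- side nothing stands above z -16 mm (released), so a finger may overhang there. Slot posts at its two x ends: see slots.
- trigger (a joint): Trigger travel in m: 0 released, 0.012 fully squeezed on its hard stop. Return spring 5 N at first, 12 N at full travel. The button can go in only when this is beyond about 0.008. Locked on, it rests at about 0.005.
- button_face (a point): Centre of the outer end of the yellow lock-on button, a cap 18 mm across; moves with it. Axes as trigger_face; pressed along -y. At rest it is 40 mm in y and -1 mm in z from trigger_face, 15 mm proud of a grey cheek (y 19 to 25 mm, x +-16, top at z 11 mm from trigger_face). Outside it is open: one finger can press the trigger with its tip while the other stands outside the cap.
- lock_button (a joint): Button travel in m: 0 out, 0.009 fully in; spring 1 to 2.6 N. Blocked at about 0.0015 while the trigger is released. Pushed in with the trigger squeezed, its inner hook passes over the trigger's ridge; as the trigger eases, the ridge rises behind the hook and both stay. Let go before the trigger is eased, it springs out. Squeezing the locked trigger again frees it.
- slots (a point): Fixed point midway between the two steel U-slot posts, at half the slots' depth; axes as stand. The posts stand at either end of the trigger, 70 mm apart inside; in the directions of trigger_face, 35 to 48 mm from this point in x, +-8 mm in y, tops 12 mm above it in z. The plate slides out along trigger_face's z.
- plate_mid (a point): Centre of the loose red lock-out plate: 84 mm long (x), 62 mm tall (z), 5 mm thick (y), about 100 g; its top 12 mm is a rim 10 mm thick, to pinch across y. At the start its axes are trigger_face's: it stands on edge over the trigger, centre 38 mm out from the face, ends 24 mm deep in the slots (1.5 mm play), upper 38 mm free above the posts. It comes out along its own +z.
- plate: The same red plate; origin at the middle of its lower long edge, axes as plate_mid.
- tray: Heavy blue open tray, origin under its centre, outside 190 (x) x 170 (y) x 32 mm high, walls and floor about 4 mm. The plate may stand, lean or lie in it.
- cartridge: Bystander: loose silver bearing cartridge, ring 62 mm in diameter, 36 mm high, standing on the bench; origin at the centre of its underside. Leave alone.
- end_cap: Bystander: loose black end cap, flanged disc 68 mm in diameter, 22 mm high, standing on the bench; origin at the centre of its underside. Leave alone.
- collar: Bystander: loose brass lock collar, ring 48 mm in diameter, 16 mm high, standing on the bench; origin at the centre of its underside. Leave alone.
- bush: Bystander: loose white nylon bush, ring 36 mm in diameter, 30 mm high, standing on the bench; origin at the centre of its underside. Leave alone.
Things that resemble listed ones, but are neither listed nor needed, are in the scene too. What is meant by the plate is not grey or orange, and is the smaller of those in its own colour.

How it is judged:
By the outcome, as a careful person would: the job done as asked, in the order asked, and still so for the second after the job is handed in, with the robot touching nothing.
It also fails if it takes over 59 s, if anything falls off the work surface, if the arm or the gripper's body presses on something with over 40 N, if the wrist force passes 120 N, or if a joint passes its speed limit or range.

### The arm

A 6-joint arm with a two-finger parallel gripper is mounted at the origin on the work surface. World frame = base frame: x ahead of the robot, y to its left, z up, the work surface at z = 0. Lengths are in m, angles in rad, forces in N, time in s.
With the tool pointing down it reaches from about 0.35 to 0.725 m from the base axis. Payload 6 kg.
Tool frame: the origin (TCP) lies between the finger pads; the fingertips stand 17 mm ahead of it and the grasp point (between the pads) lies 2 mm behind it; z points along the fingers, y is the direction in which the jaws open and shut (so a half turn about z gives the same grasp; the last joint's range is limited). The gripper opens to 85 mm and grips with 20 to 120 N. Pads are 22 mm wide; open, the fingers measure 114 mm over their backs; the gripper's body (76 mm by 85 mm) begins 54 mm behind the grasp point. The pads swing forward as they close: fully open they stand 13 mm farther back than shut.
Start: joints at [1.615, 0.04, 0.085, 0, -1.615, -0.334], TCP at [0.171, 0.575, 0.248] pointing down, gripper open.
Joint ranges: [-2.56, 2.56], [-1.29, 2.01], [-1.08, 1.49], [-3.29, 1.98], [-2.81, -0.18], [-2.99, 2.99]. Speed limits (rad/s): [2.57, 2.57, 3.01, 3.14, 3.14, 3.14].

### API

Orientations are given as a rotation vector (axis times angle).
In Python, from rig import arm, get_image gives the robot as it stands.
- The arm moves only by the tool move_arm, never from a script. Its argument "increments" is a list of rows, each an object with "translation": the shift along the tool's x, y, z in cm, a list of three; "dr": the turn, a rotation vector about the tool's x, y, z in rad, a list of three; "claw": the finger opening in cm, from 0 to 8.54. A call has exactly 10 rows; each row shifts and turns the pose as measured when the row begins, along the tool's axes as they then stand; what a row does not reach is not made up. A row lasts 1/10 s, in which the tool goes at most 50 mm and 8.59 degrees, less where a joint would pass 70% of its speed; a pose out of reach is approached as far as the arm can. A call is refused whole if a number of a shift passes 5 or a number of a turn 0.15, either way. A call with a gripper value outside its range is refused whole. The fingers move at their own pace and stop on an object; "squeeze" is the grip in N (left out, the last holds). Time passes only in rows, so rows that do not move let the fingers close, or fill a call up. It gives the time, the measured TCP pose, the force and the opening at its end, in the units of the state.
- arm.get_obs(): the state, without advancing time (a new reading comes with each control period).
- get_image(name): name is "side" or "top" or "wrist"; returns a dict with "img" (480x640x3 uint8, red, green, blue), "vfov" (degrees; the focal length in pixels is half the picture's height over the tangent of half this angle, whatever the lens; pixels are square), "cx", "cy" (the principal point, pixels), "world_to_cam" (4x4, takes a point from world to camera coordinates). Camera axes: x right, y down, z forward; pixel columns grow to the right and rows downward; lengths in m; the calibration is good to about 2 mm. A picture is of the moment at which its call begins. There is no depth.
- arm.close_job(): hands the job in, once; it reports no verdict.
The state is a dict: "t": time; "joint_positions": joint angles; "dq": joint speeds; "joint_efforts": joint torques, N m; "eef_pos": TCP position; "ee_rot": TCP orientation; "ft_force": force on the tool from outside, world axes, zero at the start; "ft_torque": the same for the moment, N m; "grip_width": finger opening in m.
Only numpy, scipy, OpenCV 4.12 (cv2) and the standard library are available. Lean on these libraries where they do the work, as an engineer would, in place of code of your own. Each camera call takes 0.05 s, during which the arm holds its last target.

## Working session

There is one attempt and no reset: what is moved stays moved. The work goes in short steps, Python scripts to look and compute and a tool call to move; the robot and the scene stay as the last step left them, time stands still between calls to the robot, and variables do not carry over. Pictures are saved under pics/ and viewed, and the job is handed in when it is done.

Besides the shell and the picture viewer there is one more tool, called after "Request:" as name(argument=value, ...) on one line, values as JSON. move_arm: Moves the arm, as the interface text tells. Its arguments: {"type":"object","properties":{"increments":{"type":"array","items":{"type":"object","properties":{"translation":{"type":"array","items":{"type":"number"}},"dr":{"type":"array","items":{"type":"number"}},"claw":{"type":"number"}}}},"squeeze":{"type":"number"}},"required":["increments"]}

```bash
ls; mkdir -p pics; cat > h.py <<'E'
import numpy as np, cv2
from scipy.spatial.transform import Rotation as R
from rig import arm, get_image
def snap(n,tag):
    d=get_image(n); cv2.imwrite(f'pics/{tag}.png',cv2.cvtColor(np.asarray(d['img']),cv2.COLOR_RGB2BGR)); 
    np.savez(f'pics/{tag}.npz',vfov=d['vfov'],cx=d['cx'],cy=d['cy'],T=d['world_to_cam'],img=d['img']); return d
def ray(d,u,v):
    f=240/np.tan(np.radians(float(d['vfov']))/2); T=np.array(d['world_to_cam'] if 'world_to_cam' in d else d['T'])
    r=np.array([(u-float(d['cx']))/f,(v-float(d['cy']))/f,1.]); Rm=T[:3,:3]
    return -Rm.T@T[:3,3], Rm.T@r/np.linalg.norm(r)
def onz(d,u,v,z):
    o,r=ray(d,u,v); return o+r*(z-o[2])/r[2]
def tri(*obs):
    A=np.zeros((3,3));b=np.zeros(3)
    for d,u,v in obs:
        o,r=ray(d,u,v);P=np.eye(3)-np.outer(r,r);A+=P;b+=P@o
    x=np.linalg.solve(A,b)
    return x,[round(1000*np.linalg.norm(np.cross(x-ray(d,u,v)[0],ray(d,u,v)[1])),1) for d,u,v in obs]
def proj(d,p):
    f=240/np.tan(np.radians(float(d['vfov']))/2); T=np.array(d['world_to_cam'] if 'world_to_cam' in d else d['T'])
    c=T[:3,:3]@p+T[:3,3]; return np.array([float(d['cx'])+f*c[0]/c[2],float(d['cy'])+f*c[1]/c[2]])
E
python3 - <<'E'
from h import *
for n in ['side','top','wrist']:
    d=snap(n,n+'0'); print(n,d['vfov'],d['cx'],d['cy'],ray(d,320,240))
print(arm.get_obs())
E
```

```text
pics
side 56.21407766263658 314.1292904200943 234.8443570835029 (array([ 0.41803157, -0.72020477,  0.88398166]), array([ 0.09451379,  0.65476674, -0.74989843]))
top 51.015923800968864 320.66588555716777 246.87600217282383 (array([ 0.27342438, -0.04303434,  1.09730075]), array([ 0.2212609 ,  0.01436804, -0.9751088 ]))
wrist 68.02481079958794 318.78906657172 243.74218438900357 (array([0.24176289, 0.55400896, 0.37290712]), array([-0.26662307,  0.07617743, -0.96078569]))
{'t': 0.15, 'joint_positions': array([ 1.61469759e+00,  4.07032705e-02,  8.40614453e-02, -3.25198743e-04,
       -1.61550470e+00, -3.33675532e-01]), 'dq': array([ 4.04977702e-05, -1.82801129e-03,  4.40616144e-03,  2.34696315e-03,
       -6.61039833e-04,  5.25643218e-04]), 'joint_efforts': array([-1.52807344e-03, -3.68616056e+01,  3.47693431e+01,  6.93610892e+00,
       -4.25626058e-03,  5.85725985e-06]), 'eef_pos': array([0.17133224, 0.5747851 , 0.24750546]), 'ee_rot': array([ 3.10730630e+00, -4.53362970e-01, -1.03189857e-04]), 'ft_force': array([0.36704592, 0.10899843, 0.41553102]), 'ft_torque': array([-0.01092788,  0.02918813, -0.0609604 ]), 'grip_width': 0.0852799665213501}
```

View pics/side0.png

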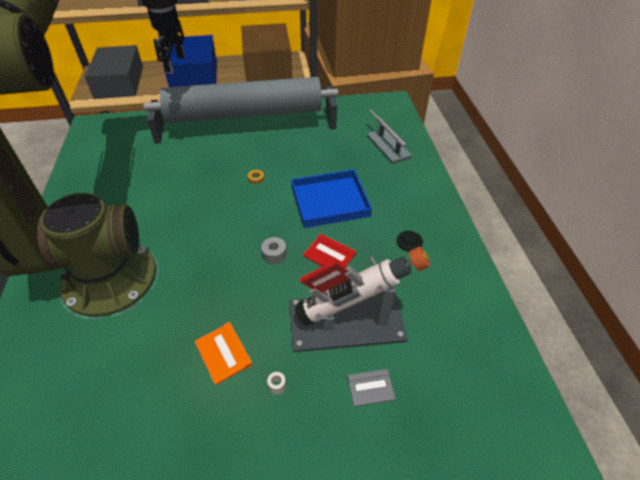

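View pics/top0.png

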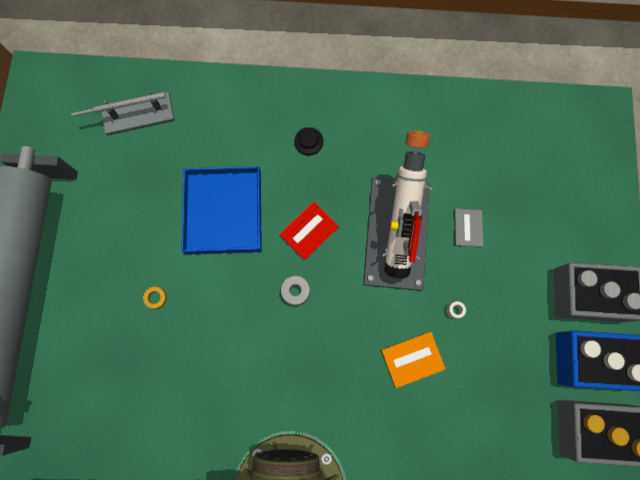

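View pics/wrist0.png

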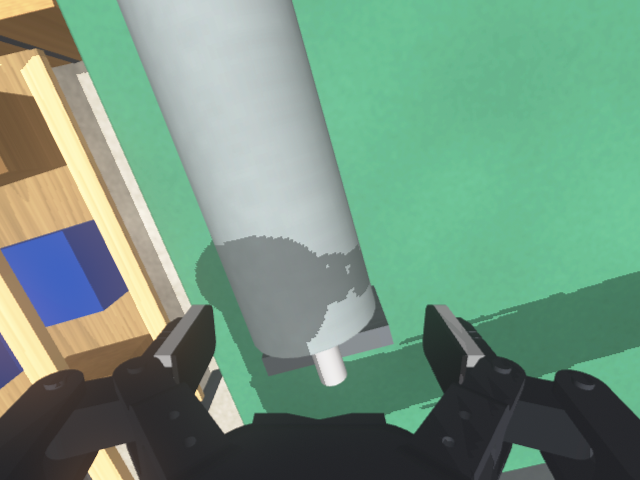

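The top view shows the grinder near (400,225) with the red plate on it at (416,235) and the blue tray at (222,210). A larger red decoy lies flat at (309,231). I'll zoom in on these.

```bash
python3 - <<'E'
import cv2
a=cv2.imread('pics/side0.png')[225:355,280:440]; cv2.imwrite('pics/sc.png',cv2.resize(a,None,fx=5,fy=4.6,interpolation=cv2.INTER_CUBIC)[:600])
b=cv2.imread('pics/top0.png')[170:295,350:440]; cv2.imwrite('pics/tc.png',cv2.resize(b,None,fx=4.8,fy=4.8,interpolation=cv2.INTER_CUBIC))
E
```

```text
(no output)
```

View pics/sc.png

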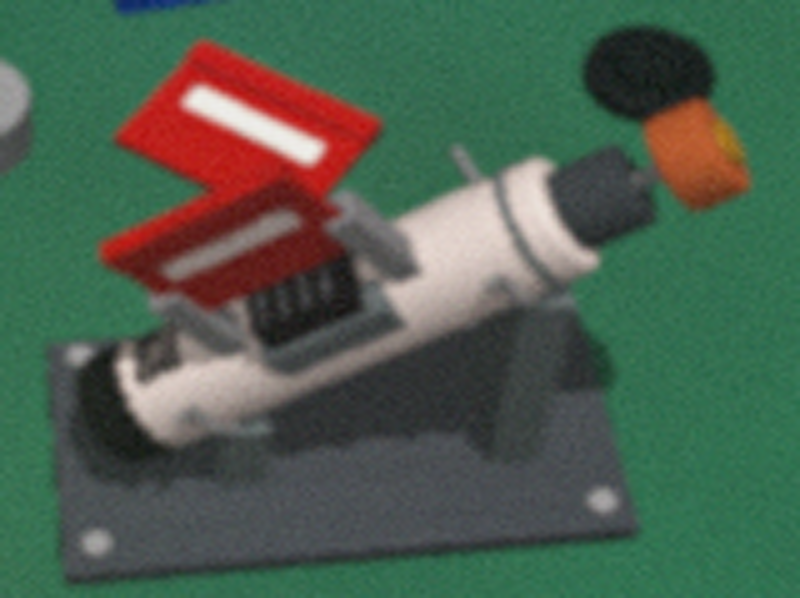

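View pics/tc.png

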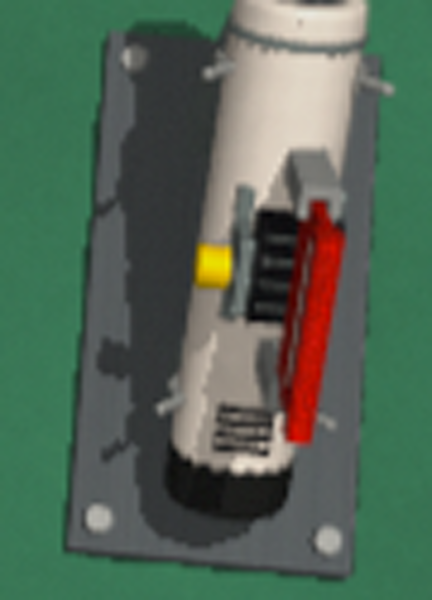

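```bash
cat >> h.py <<'E'
def ld(tag): return dict(np.load(f'pics/{tag}.npz'))
E
python3 - <<'E'
from h import *
t=ld('top0');s=ld('side0')
T=lambda u,v:(350+u/4.8,170+v/4.8)
S=lambda u,v:(280+u/5,225+v/4.6)
for p in [(110,32),(378,60),(350,577),(68,550)]: print('top',onz(t,*T(*p),.012))
for p in [(133,57),(98,517),(328,541)]: print('topscrew',onz(t,*T(*p),.013))
for p in [(52,342),(635,530),(66,572)]: print('side',onz(s,*S(*p),.012))
for p in [(80,355),(96,543),(602,500)]: print('sscrew',onz(s,*S(*p),.013))
# plate rim corners
print('near-left/right',tri((t,*T(285,440)),(s,*S(103,252))))
# red mask
for n,d in(('t',t),('s',s)):
    im=d['img'].astype(int);m=((im[...,0]>80)&(im[...,1]<60)&(im[...,2]<60)).astype(np.uint8)
    nn,l,st,c=cv2.connectedComponentsWithStats(m)
    for i in range(1,nn):
        if st[i,4]>60:
            k=max(cv2.findContours((l==i).astype(np.uint8),0,2)[0],key=len); print(n,st[i],cv2.approxPolyDP(k,2.,True)[:,0].tolist())
    m=((im[...,2]>100)&(im[...,0]<60)&(im[...,1]<110)).astype(np.uint8)
    nn,l,st,c=cv2.connectedComponentsWithStats(m)
    for i in range(1,nn):
        if st[i,4]>500:
            k=max(cv2.findContours((l==i).astype(np.uint8),0,2)[0],key=len); print(n,st[i],cv2.approxPolyDP(k,6.,True)[:,0].tolist())
    m=((im[...,0]>150)&(im[...,1]>150)&(im[...,2]<70)).astype(np.uint8)
    nn,l,st,c=cv2.connectedComponentsWithStats(m)
    for i in range(1,nn):
        if st[i,4]>10: print('Y',n,st[i],c[i])
E
```

```text
top [ 0.67503818 -0.13733607  0.012     ]
top [ 0.66953295 -0.26437119  0.012     ]
top [ 0.42315341 -0.25696976  0.012     ]
top [ 0.42698234 -0.12932624  0.012     ]
topscrew [ 0.66295829 -0.1486413   0.013     ]
topscrew [ 0.44278169 -0.14209681  0.013     ]
topscrew [ 0.43872106 -0.24644974  0.013     ]
side [ 0.43468949 -0.13108414  0.012     ]
side [ 0.67386542 -0.26924952  0.012     ]
side [ 0.42860653 -0.25819191  0.012     ]
sscrew [ 0.4467119  -0.14120521  0.013     ]
sscrew [ 0.44281979 -0.24567741  0.013     ]
sscrew [ 0.66356348 -0.252507    0.013     ]
near-left/right (array([ 0.45413631, -0.19833354,  0.17417081]), [np.float64(1.5), np.float64(1.5)])
t [ 279  202   60   58 1443] [[314, 202], [279, 235], [303, 259], [338, 227]]
t [408 212  14  50 325] [[417, 212], [414, 215], [416, 216], [411, 234], [411, 247], [409, 246], [408, 250], [411, 251], [410, 261], [414, 261], [421, 221]]
t [ 181  166   81   86 6108] [[258, 166], [183, 168], [182, 251], [260, 247]]
t [571 331  69  61 947] [[571, 332], [575, 386], [639, 391], [579, 382], [577, 335], [639, 335]]
Y t [391 221   7
[... 829 characters left out ...]
, [369, 52], [371, 60], [373, 52], [379, 50], [375, 50], [378, 45], [380, 47], [378, 44], [382, 42], [381, 45], [384, 47], [381, 38]]
s [426  77  29  13 210] [[454, 77], [430, 78], [430, 82], [426, 84], [430, 83], [431, 89], [439, 86], [440, 89], [450, 88], [451, 78]]
s [  0 106  64  16 690] [[63, 114], [59, 106], [0, 110], [0, 121], [60, 117]]
s [ 301  235   55   57 1423] [[319, 235], [303, 255], [321, 267], [302, 277], [301, 282], [323, 291], [348, 278], [344, 275], [344, 267], [355, 252]]
s [171  36  41  29 831] [[211, 36], [186, 37], [185, 58], [173, 48], [172, 63], [210, 61]]
s [ 291  168   82   60 3228] [[355, 169], [291, 179], [304, 227], [369, 216]]
Y s [54 59  7  9 25] [56.48 64.  ]
```

```bash
cat >> h.py <<'E'
O=np.array([.552,-.1975,0]); yaw=-.0305
Rs=R.from_euler('z',yaw).as_matrix()
Rt=Rs@R.from_euler('y',-np.radians(35)).as_matrix()   # trigger axes
def TP(al,y,n): return O+[0,0,.115]+Rt@np.array([al,y,n])  # barrel coords
Rg=Rt@np.diag([1,-1,-1.])   # tool axes for grasp
def plan(pt,Rtgt,n,o=None,lim=4.5,claw=None):
    o=o or arm.get_obs(); p=np.array(o['eef_pos']);r=R.from_rotvec(o['ee_rot'])
    d=(R.from_matrix(Rtgt)*r.inv()).as_rotvec()
    print('from',p.round(4),'to',np.round(pt,4),'dist',np.linalg.norm(pt-p).round(4),'ang',np.linalg.norm(d).round(3))
    for i in range(n):
        a=i/n;b=(i+1)/n
        ra=R.from_rotvec(d*a)*r; rb=R.from_rotvec(d*b)*r
        print((ra.inv().apply((pt-p)/n)*100).round(2).tolist(),(ra.inv()*rb).as_rotvec().round(3).tolist())
def err(pt,Rtgt,o=None):
    o=o or arm.get_obs(); r=R.from_rotvec(o['ee_rot'])
    print('t',round(o['t'],2),'pos',np.round(o['eef_pos'],4),'err tool cm',(r.inv().apply(pt-o['eef_pos'])*100).round(2),'rot',(r.inv()*R.from_matrix(Rtgt)).as_rotvec().round(3),'F',np.round(o['ft_force'],1),'Ftool',r.inv().apply(o['ft_force']).round(1),'w',round(o['grip_width'],4))
E
python3 - <<'E'
from h import *
t=ld('top0');s=ld('side0')
T=lambda q:((q-[350,170])*4.8).round(0)
S=lambda q:((q-[280,225])*[5,4.6]).round(0)
for al in(-42,42):
  for y in (-5,5):
    p=TP((al-4)/1000,y/1000,.1046); print(al,y,p.round(4),'top',T(proj(t,p)),'side',S(proj(s,p)))
b=TP(-.004,.040,.0346); print('button',b,T(proj(t,b)),S(proj(s,b)))
for c in [(183,168),(258,166),(260,250),(182,251)]: print(onz(t,*c,.032))
for c in [(355,169),(291,179),(304,227),(369,216)]: print('s',onz(s,*c,.032))
plan(np.array([.46,.1,.33]),Rg,10)
E
```

```text
-42 -5 [ 0.4542 -0.1995  0.1743] top [288. 436.] side [100. 255.]
-42 5 [ 0.4545 -0.1895  0.1743] top [262. 434.] side [ 98. 236.]
42 -5 [ 0.523  -0.2016  0.2225] top [321. 233.] side [279. 171.]
42 5 [ 0.5233 -0.1916  0.2225] top [295. 231.] side [275. 152.]
button [ 0.53010821 -0.15681348  0.14104835] [174. 262.] [272. 205.]
[0.65976834 0.28971684 0.032     ]
[0.67567112 0.12261535 0.032     ]
[0.48442342 0.10063917 0.032     ]
[0.47105555 0.26856971 0.032     ]
s [0.66593515 0.28565521 0.032     ]
s [0.47507706 0.26681064 0.032     ]
s [0.49048159 0.0738464  0.032     ]
s [0.66592828 0.09027885 0.032     ]
from [0.1713 0.5748 0.2475] to [0.46 0.1  0.33] dist 0.5617 ang 0.662
[4.12, 3.73, -0.82] [0.008, 0.061, -0.025]
[4.07, 3.82, -0.6] [0.008, 0.061, -0.025]
[4.0, 3.92, -0.39] [0.008, 0.061, -0.025]
[3.92, 4.02, -0.18] [0.008, 0.061, -0.025]
[3.82, 4.11, 0.02] [0.008, 0.061, -0.025]
[3.71, 4.21, 0.22] [0.008, 0.061, -0.025]
[3.59, 4.3, 0.41] [0.008, 0.061, -0.025]
[3.45, 4.4, 0.59] [0.008, 0.061, -0.025]
[3.3, 4.49, 0.76] [0.008, 0.061, -0.025]
[3.13, 4.57, 0.91] [0.008, 0.061, -0.025]
```

```bash
python3 - <<'E'
from h import *
t=ld('top0');s=ld('side0')
T=lambda u,v:(350+u/4.8,170+v/4.8)
S=lambda u,v:(280+u/5,225+v/4.6)
def bc(p): return (Rt.T@(p-O-[0,0,.115])*1000).round(1)
for n,a,b in [('near',(312,443),(103,262)),('far',(345,230),(285,180)),('nearL',(286,440),(103,247))]:
    x,e=tri((t,*T(*a)),(s,*S(*b))); print(n,x.round(4),e,bc(x))
a=cv2.imread('pics/side0.png')[255:300,295:360]; cv2.imwrite('pics/sc2.png',cv2.resize(a,None,fx=12,fy=12,interpolation=cv2.INTER_CUBIC))
a=cv2.imread('pics/top0.png')[198:268,385:430]; cv2.imwrite('pics/tc2.png',cv2.resize(a,None,fx=8.5,fy=8.5,interpolation=cv2.INTER_CUBIC))
E
```

```text
near [ 0.4529 -0.2078  0.1799] [np.float64(1.9), np.float64(1.9)] [-43.7 -13.3 109.8]
far [ 0.5238 -0.2097  0.2265] [np.float64(0.2), np.float64(0.2)] [ 41.2 -13.1 107.3]
nearL [ 0.4539 -0.1981  0.1773] [np.float64(1.9), np.float64(1.9)] [-44.6  -3.6 107.3]
```

View pics/sc2.png

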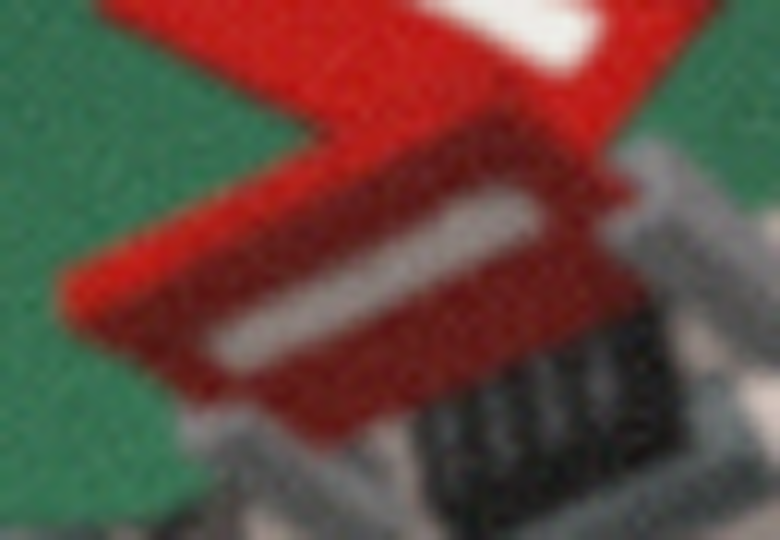

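View pics/tc2.png

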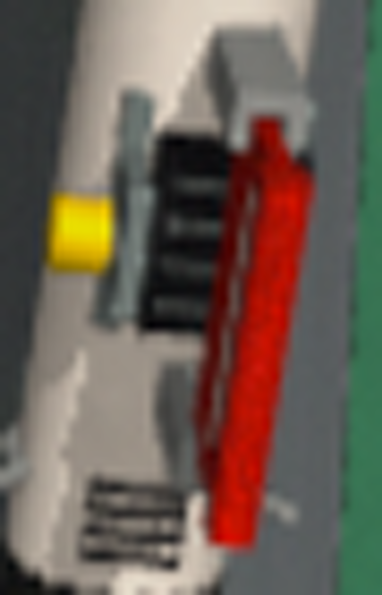

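Request:
move_arm(increments=[{"translation": [4.1,3.7,-0.8],"dr": [0.008,0.061,-0.025],"claw": 8.5},{"translation": [4.1,3.8,-0.6],"dr": [0.008,0.061,-0.025]},{"translation": [4.0,3.9,-0.4],"dr": [0.008,0.061,-0.025]},{"translation": [3.9,4.0,-0.2],"dr": [0.008,0.061,-0.025]},{"translation": [3.8,4.1,0.0],"dr": [0.008,0.061,-0.025]},{"translation": [3.7,4.2,0.2],"dr": [0.008,0.061,-0.025]},{"translation": [3.6,4.3,0.4],"dr": [0.008,0.061,-0.025]},{"translation": [3.45,4.4,0.6],"dr": [0.008,0.061,-0.025]},{"translation": [3.3,4.5,0.75],"dr": [0.008,0.061,-0.025]},{"translation": [3.1,4.6,0.9],"dr": [0.008,0.061,-0.025]}])

```text
schema error: expected keys translation, dr, claw
```

The rim's right corners triangulate to y ≈ -13 mm off the stand midline and about 107 mm out from the barrel axis. That puts the plate centre near y -8.5 mm. Next I'll move to a wrist view.

Request:
move_arm(increments=[{"translation": [4.1,3.7,-0.8],"dr": [0.008,0.061,-0.025],"claw": 8.5},{"translation": [4.1,3.8,-0.6],"dr": [0.008,0.061,-0.025],"claw": 8.5},{"translation": [4.0,3.9,-0.4],"dr": [0.008,0.061,-0.025],"claw": 8.5},{"translation": [3.9,4.0,-0.2],"dr": [0.008,0.061,-0.025],"claw": 8.5},{"translation": [3.8,4.1,0.0],"dr": [0.008,0.061,-0.025],"claw": 8.5},{"translation": [3.7,4.2,0.2],"dr": [0.008,0.061,-0.025],"claw": 8.5},{"translation": [3.6,4.3,0.4],"dr": [0.008,0.061,-0.025],"claw": 8.5},{"translation": [3.45,4.4,0.6],"dr": [0.008,0.061,-0.025],"claw": 8.5},{"translation": [3.3,4.5,0.75],"dr": [0.008,0.061,-0.025],"claw": 8.5},{"translation": [3.1,4.6,0.9],"dr": [0.008,0.061,-0.025],"claw": 8.5}])

```text
t: 1.15
eef_pos: [0.4296, 0.1519, 0.3231]
ee_rot: [2.965, -0.012, 0.975]
ft_force: [2.0, 0.1, 0.5]
grip_width: 0.085
```

```bash
cat >> h.py <<'E'
def bc(p): return (Rt.T@(p-O-[0,0,.115])*1000).round(1)
E
python3 - <<'E'
from h import *
err(np.array([.46,.1,.33]),Rg)
g=TP(-.0015,-.0085,.1015+.002*0)
print('rim grasp pt',g)
plan(TP(-.0015,-.0085,.1015+.12),Rg,10)
E
```

```text
t 1.15 pos [0.4296 0.1519 0.3231] err tool cm [2.86 5.16 1.36] rot [ 0.004 -0.025  0.024] F [2.  0.1 0.5] Ftool [ 1.9 -0.1  0.7] w 0.085
rim grasp pt [ 0.4923217  -0.2041832   0.19728357]
from [0.4296 0.1519 0.3231] to [ 0.4235 -0.2021  0.2956] dist 0.3551 ang 0.034
[-0.21, 3.54, 0.26] [0.0, -0.002, 0.002]
[-0.2, 3.54, 0.26] [0.0, -0.002, 0.002]
[-0.19, 3.54, 0.26] [0.0, -0.002, 0.002]
[-0.18, 3.54, 0.26] [0.0, -0.002, 0.002]
[-0.17, 3.54, 0.26] [0.0, -0.002, 0.002]
[-0.16, 3.54, 0.26] [0.0, -0.002, 0.002]
[-0.15, 3.54, 0.26] [0.0, -0.002, 0.002]
[-0.15, 3.54, 0.26] [0.0, -0.002, 0.002]
[-0.14, 3.54, 0.25] [0.0, -0.002, 0.002]
[-0.13, 3.54, 0.25] [0.0, -0.002, 0.002]
```

Request:
move_arm(increments=[{"translation": [-0.2,4,0.2],"dr": [0,-0.004,0.004],"claw": 8.5},{"translation": [-0.2,4,0.2],"dr": [0,-0.004,0.004],"claw": 8.5},{"translation": [-0.2,4,0.2],"dr": [0,-0.004,0.004],"claw": 8.5},{"translation": [-0.2,4,0.2],"dr": [0,-0.004,0.004],"claw": 8.5},{"translation": [-0.2,4,0.2],"dr": [0,-0.004,0.004],"claw": 8.5},{"translation": [-0.2,4,0.2],"dr": [0,-0.004,0.004],"claw": 8.5},{"translation": [-0.2,4,0.2],"dr": [0,-0.004,0.004],"claw": 8.5},{"translation": [-0.2,4,0.2],"dr": [0,0,0],"claw": 8.5},{"translation": [-0.2,3,0.2],"dr": [0,0,0],"claw": 8.5},{"translation": [0,1,0.2],"dr": [0,0,0],"claw": 8.5}])

```text
t: 2.15
eef_pos: [0.4138, -0.2195, 0.299]
ee_rot: [2.983, -0.055, 0.958]
ft_force: [0.6, 0.2, 0.6]
grip_width: 0.0847
```

```bash
python3 - <<'E'
from h import *
snap('wrist','w1')
err(TP(-.0015,-.0085,.1015+.12),Rg)
E
```

```text
t 2.2 pos [ 0.414  -0.2197  0.2985] err tool cm [ 0.55 -1.79  0.76] rot [ 0.001 -0.01  -0.006] F [-1.8 -0.8 -1.1] Ftool [-2.1  0.9 -0.1] w 0.0853
```

View pics/w1.png

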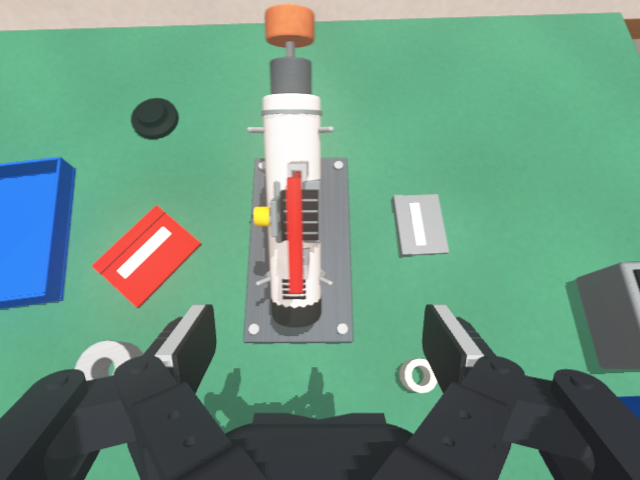

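```bash
python3 - <<'E'
from h import *
w=ld('w1');im=w['img'].astype(int)
m=((im[...,0]>120)&(im[...,1]<70)&(im[...,2]<70)).astype(np.uint8)
nn,l,st,c=cv2.connectedComponentsWithStats(m)
for i in range(1,nn):
    if st[i,4]>100:
        k=max(cv2.findContours((l==i).astype(np.uint8),0,2)[0],key=len); print(st[i],cv2.approxPolyDP(k,2.,True)[:,0].tolist())
m=((im[...,0]>150)&(im[...,1]>130)&(im[...,2]<70)).astype(np.uint8)
print(cv2.connectedComponentsWithStats(m)[2:])
for al in(-43.5,40.5):
  for y in (-13.5,-3.5):
    print(al,y,proj(w,TP(al/1000,y/1000,.1075)).round(1))
print('button',proj(w,TP(-.0015,.0315,.0375)),proj(w,TP(-.0015,.0165,.0375)))
for y in (-65,65):
  for x in(-125,125): print('base',x,y,proj(w,O+Rs@np.array([x,y,12])/[1000]*3 if 0 else O+Rs@(np.array([x,y,12])/1000)).round(1))
for p in [(250,158),(348,158),(353,342),(244,342)]: print(onz(w,*p,.012).round(4))
a=cv2.imread('pics/w1.png')[80:350,230:370]; cv2.imwrite('pics/w1c.png',cv2.resize(a,None,fx=2.2*1,fy=2.2,interpolation=cv2.INTER_CUBIC))
E
```

```text
(array([[     0,      0,    640,    480, 306981],
       [   255,    207,     14,     19,    219]], dtype=int32), array([[319.5411931 , 239.51645216],
       [261.75799087, 216.43835616]]))
-43.5 -13.5 [302.7 290.9]
-43.5 -3.5 [289.4 291. ]
40.5 -13.5 [300.2 178.4]
40.5 -3.5 [285.7 178.5]
button [255.75891633 217.70971888] [272.19960869 217.58169631]
base -125 -65 [353.2 342.2]
base 125 -65 [346.5 157.2]
base -125 65 [242.3 343. ]
base 125 65 [253.6 158. ]
[ 0.6791 -0.1313  0.012 ]
[ 0.6736 -0.2683  0.012 ]
[ 0.4253 -0.2584  0.012 ]
[ 0.4301 -0.1307  0.012 ]
```

View pics/w1c.png

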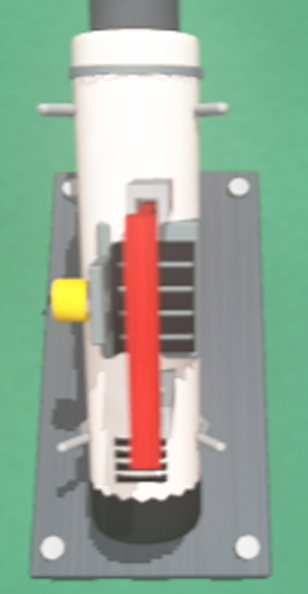

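The wrist view agrees with the prediction to about 1 mm for the rim ends, the button at (262,216) and the base corners. Now the approach.

```bash
cat >> h.py <<'E'
AL,Y0,NF=-.0018,-.0087,.0385   # trigger_face in barrel coords
def F(x,y,z): return TP(AL+x,Y0+y,NF+z)  # trigger coords (m)
E
python3 - <<'E'
from h import *
plan(F(0,0,.061+.06),Rg,5)
plan(F(0,0,.061),Rg,10)
E
```

```text
from [ 0.414  -0.2197  0.2985] to [ 0.4588 -0.2034  0.2446] dist 0.0719 ang 0.012
[0.09, -0.35, 1.39] [0.0, -0.002, -0.001]
[0.1, -0.35, 1.39] [0.0, -0.002, -0.001]
[0.1, -0.35, 1.39] [0.0, -0.002, -0.001]
[0.1, -0.35, 1.39] [0.0, -0.002, -0.001]
[0.11, -0.35, 1.39] [0.0, -0.002, -0.001]
from [ 0.414  -0.2197  0.2985] to [ 0.4932 -0.2044  0.1955] dist 0.1308 ang 0.012
[0.04, -0.18, 1.3] [0.0, -0.001, -0.001]
[0.04, -0.18, 1.3] [0.0, -0.001, -0.001]
[0.04, -0.18, 1.3] [0.0, -0.001, -0.001]
[0.04, -0.18, 1.3] [0.0, -0.001, -0.001]
[0.05, -0.18, 1.3] [0.0, -0.001, -0.001]
[0.05, -0.18, 1.3] [0.0, -0.001, -0.001]
[0.05, -0.18, 1.3] [0.0, -0.001, -0.001]
[0.05, -0.18, 1.3] [0.0, -0.001, -0.001]
[0.05, -0.18, 1.3] [0.0, -0.001, -0.001]
[0.05, -0.18, 1.3] [0.0, -0.001, -0.001]
```

Request:
move_arm(increments=[{"translation": [0.1,-0.4,1.4],"dr": [0,-0.002,-0.001],"claw": 5},{"translation": [0.1,-0.4,1.4],"dr": [0,-0.002,-0.001],"claw": 5},{"translation": [0.1,-0.4,1.4],"dr": [0,-0.002,-0.001],"claw": 5},{"translation": [0.1,-0.35,1.4],"dr": [0,-0.002,-0.001],"claw": 5},{"translation": [0.1,-0.2,1.0],"dr": [0,-0.002,-0.001],"claw": 5},{"translation": [0,0,0.5],"dr": [0,0,0],"claw": 5},{"translation": [0,0,0],"dr": [0,0,0],"claw": 5},{"translation": [0,0,0],"dr": [0,0,0],"claw": 5},{"translation": [0,0,0],"dr": [0,0,0],"claw": 5},{"translation": [0,0,0],"dr": [0,0,0],"claw": 5}])

```text
t: 3.2
eef_pos: [0.4644, -0.1966, 0.2362]
ee_rot: [2.992, -0.034, 0.937]
ft_force: [-0.7, -0.1, 0.3]
grip_width: 0.0502
```

```bash
python3 - <<'E'
from h import *
snap('wrist','w2')
err(F(0,0,.061),Rg)
w=ld('w2')
for al in(-42,42):
  for y in (-5,5):
    print(al,y,proj(w,F(al/1000,y/1000,.069)).round(1))
print(proj(w,F(0,.04,-.001)))
E
```

```text
t 3.25 pos [ 0.4644 -0.1966  0.2364] err tool cm [0.05 0.71 5.01] rot [-0.005  0.003  0.006] F [-0.1 -0.2  0.4] Ftool [ 0.2  0.2 -0.4] w 0.0499
-42 -5 [341.2 357.6]
-42 5 [322.8 357.4]
42 -5 [345.3 204.9]
42 5 [324.3 204.8]
[272.69622997 245.32183556]
```

View pics/w2.png

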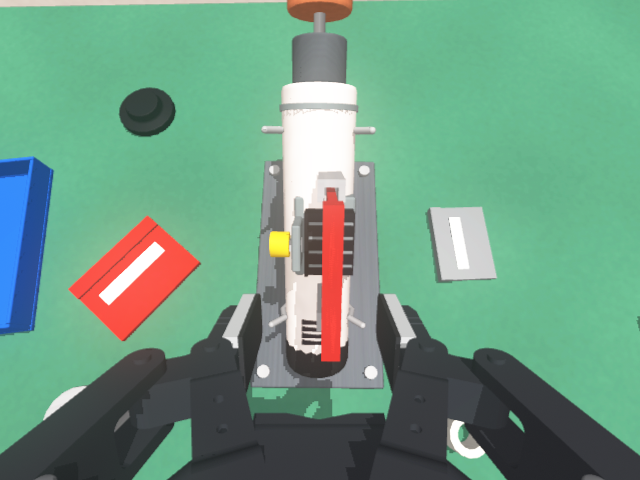

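```bash
python3 - <<'E'
from h import *
t=ld('top0');s=ld('side0')
for n in('w1','w2'):
    w=ld(n);hsv=cv2.cvtColor(w['img'],cv2.COLOR_RGB2HSV)
    m=(((hsv[...,0]<8)|(hsv[...,0]>172))&(hsv[...,1]>150)&(hsv[...,2]>60)).astype(np.uint8)
    m[:,:280]=0;m[:,350:]=0
    m[:170]=0
    ys,xs=np.nonzero(m); print(n,ys.min(),ys.max())
    for y in list(range(ys.min(),ys.min()+16,2))+list(range(ys.max()-6,ys.max()+1,2)): q=xs[ys==y]; print(y,q.min() if len(q) else 0,q.max() if len(q) else 0)
w1=ld('w1');w2=ld('w2')
T=lambda u,v:(385+u/8.5,198+v/8.5)
S=lambda u,v:(295+u/12,255+v/12)
def st(x): return (Rt.T@(x-F(0,0,0))*1000).round(1)
E
python3 - <<'E'
import cv2
a=cv2.imread('pics/w2.png')[180:370,300:365]; cv2.imwrite('pics/w2c.png',cv2.resize(a,None,fx=3.1,fy=3.1,interpolation=cv2.INTER_CUBIC))
E
```

```text
w1 173 292
173 296 298
175 294 298
177 292 299
179 288 299
181 288 299
183 288 299
185 288 299
187 288 299
286 289 302
288 290 301
290 290 301
292 289 302
w2 192 361
192 328 334
194 328 335
196 328 335
198 328 336
200 328 336
202 324 342
204 324 343
206 324 343
355 321 339
357 321 339
359 321 339
361 322 339
```

View pics/w2c.png

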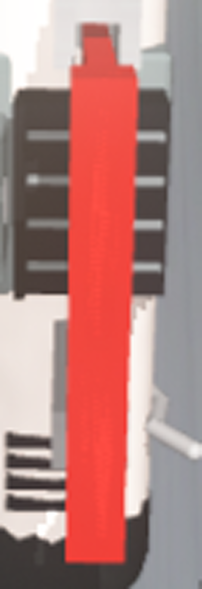

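```bash
python3 - <<'E'
from h import *
t=ld('top0');s=ld('side0');w1=ld('w1');w2=ld('w2')
T=lambda u,v:(385+u/8.5,198+v/8.5)
S=lambda u,v:(295+u/12,255+v/12)
def st(x): return (Rt.T@(x-F(0,0,0))*1000).round(1)
C={'farR':(T(312,180),S(515,105),(300,178),(343.5,202)),'nearR':(T(255,545),S(97,328),(302.5,293),(340,362)),'nearL':(T(212,542),S(62,278),(289.5,293),(321,362))}
for k,(a,b,c,d) in C.items():
    for nm,L in (('ts',[(t,*a),(s,*b)]),('tw2',[(t,*a),(w2,*d)]),('sw2',[(s,*b),(w2,*d)]),('all',[(t,*a),(s,*b),(w1,*c),(w2,*d)])):
        x,e=tri(*L); print(k,nm,st(x),e)
E
```

```text
farR ts [42.6 -4.1 68.5] [np.float64(2.2), np.float64(2.2)]
farR tw2 [45.2 -2.7 81.6] [np.float64(0.7), np.float64(0.7)]
farR sw2 [43.9 -3.9 67.8] [np.float64(0.8), np.float64(0.8)]
farR all [42.8 -4.3 68.6] [np.float64(2.3), np.float64(2.1), np.float64(0.5), np.float64(0.5)]
nearR ts [-41.   -4.7  67.6] [np.float64(3.9), np.float64(3.9)]
nearR tw2 [-43.2  -4.6  71.7] [np.float64(0.4), np.float64(0.4)]
nearR sw2 [-40.2  -4.5  68.9] [np.float64(3.8), np.float64(3.8)]
nearR all [-42.3  -4.6  68.8] [np.float64(2.3), np.float64(5.5), np.float64(1.1), np.float64(2.2)]
nearL ts [-42.    4.7  71.1] [np.float64(1.8), np.float64(1.8)]
nearL tw2 [-42.3   5.4  73.5] [np.float64(0.8), np.float64(0.8)]
nearL sw2 [-42.2   5.9  70.3] [np.float64(1.5), np.float64(1.5)]
nearL all [-42.4   5.2  71.1] [np.float64(1.5), np.float64(2.1), np.float64(0.2), np.float64(1.1)]
```

The triangulated rim corners come out at x ±42, y ±5 and z 69–71 mm, against a nominal (±42, ±5, 69). I'll grasp now.

Request:
move_arm(increments=[{"translation": [0,0.35,0.4],"dr": [-0.002,0.002,0.003],"claw": 5},{"translation": [0,0.3,0.8],"dr": [-0.002,0.002,0.003],"claw": 5},{"translation": [0,0.1,1.0],"dr": [0,0,0],"claw": 5},{"translation": [0,0,1.0],"dr": [0,0,0],"claw": 5},{"translation": [0,0,1.0],"dr": [0,0,0],"claw": 5},{"translation": [0,0,0.6],"dr": [0,0,0],"claw": 5},{"translation": [0,0,0],"dr": [0,0,0],"claw": 5},{"translation": [0,0,0],"dr": [0,0,0],"claw": 5},{"translation": [0,0,0],"dr": [0,0,0],"claw": 5},{"translation": [0,0,0],"dr": [0,0,0],"claw": 5}])

```text
t: 4.25
eef_pos: [0.4938, -0.2064, 0.1929]
ee_rot: [2.987, -0.048, 0.942]
ft_force: [-0.1, 0.5, -0.5]
grip_width: 0.0504
```

```bash
python3 - <<'E'
from h import *
err(F(0,0,.061),Rg)
E
```

```text
t 4.25 pos [ 0.4938 -0.2064  0.1929] err tool cm [ 0.09 -0.19 -0.25] rot [ 0.     0.    -0.001] F [-0.1  0.5 -0.5] Ftool [-0.4 -0.5  0.4] w 0.0504
```

Request:
move_arm(increments=[{"translation": [0.1,-0.2,-0.1],"dr": [0,0,0],"claw": 4},{"translation": [0,0,0],"dr": [0,0,0],"claw": 2.5},{"translation": [0,0,0],"dr": [0,0,0],"claw": 1.6},{"translation": [0,0,0],"dr": [0,0,0],"claw": 0.8},{"translation": [0,0,0],"dr": [0,0,0],"claw": 0.6},{"translation": [0,0,0],"dr": [0,0,0],"claw": 0.4},{"translation": [0,0,0],"dr": [0,0,0],"claw": 0},{"translation": [0,0,0],"dr": [0,0,0],"claw": 0},{"translation": [0,0,0],"dr": [0,0,0],"claw": 0},{"translation": [0,0,0],"dr": [0,0,0],"claw": 0}], squeeze=40)

```text
t: 5.25
eef_pos: [0.4943, -0.2041, 0.196]
ee_rot: [2.986, -0.047, 0.946]
ft_force: [0.3, 0.6, 0.3]
grip_width: 0.009
```

```bash
python3 - <<'E'
from h import *
err(F(0,0,.061),Rg)
snap('wrist','w3')
E
```

```text
t 5.25 pos [ 0.4943 -0.2041  0.196 ] err tool cm [-0.12  0.04 -0.02] rot [ 0.    -0.002 -0.001] F [0.3 0.6 0.3] Ftool [ 0.4 -0.6 -0.1] w 0.009
```

View pics/w3.png

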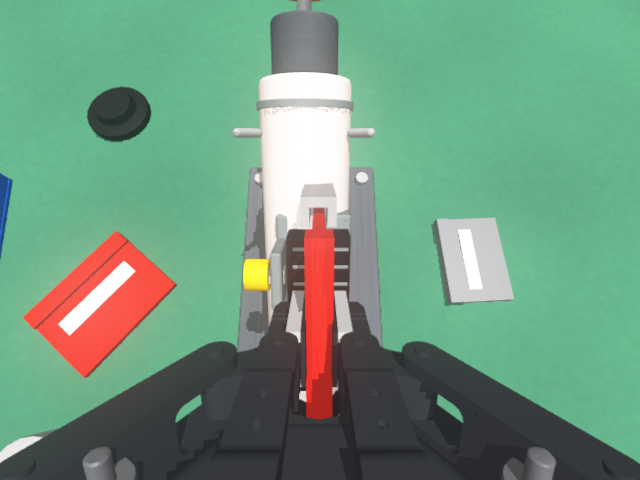

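The rim is gripped at 9 mm opening with almost no side load, so I can lift along the tool axis.

Request:
move_arm(increments=[{"translation": [0,0,-0.3],"dr": [0,0,0],"claw": 0},{"translation": [0,0,-0.5],"dr": [0,0,0],"claw": 0},{"translation": [0,0,-0.5],"dr": [0,0,0],"claw": 0},{"translation": [0,0,-0.5],"dr": [0,0,0],"claw": 0},{"translation": [0,0,-0.5],"dr": [0,0,0],"claw": 0},{"translation": [0,0,-0.5],"dr": [0,0,0],"claw": 0},{"translation": [0,0,-0.8],"dr": [0,0,0],"claw": 0},{"translation": [0,0,-1.0],"dr": [0,0,0],"claw": 0},{"translation": [0,0,-1.5],"dr": [0,0,0],"claw": 0},{"translation": [0,0,-1.5],"dr": [0,0,0],"claw": 0}])

```text
t: 6.3
eef_pos: [0.4463, -0.2025, 0.2596]
ee_rot: [2.99, -0.048, 0.937]
ft_force: [0.0, -0.5, -1.7]
grip_width: 0.0091
```

```bash
python3 - <<'E'
from h import *
err(F(0,0,.061),Rg)
snap('wrist','w4')
E
```

```text
t 6.3 pos [ 0.4463 -0.2025  0.2596] err tool cm [0.19 0.05 7.94] rot [-0.     0.004 -0.002] F [ 0.  -0.5 -1.7] Ftool [-1.   0.5  1.4] w 0.0091
```

View pics/w4.png

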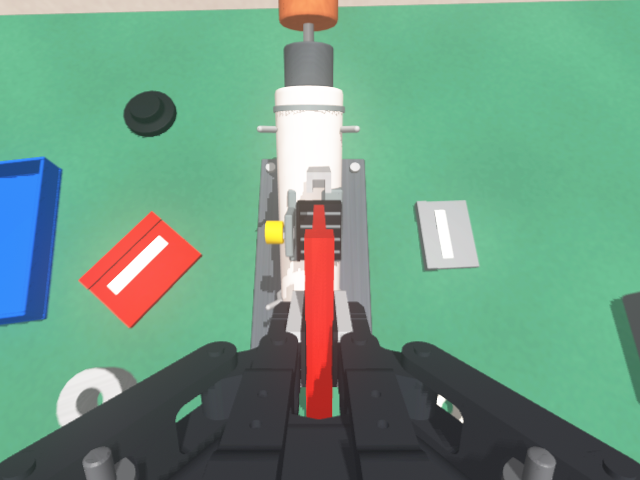

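The plate is clear of the slots in the jaws, 80 mm above its start. Next I'll carry it to the tray with the tool turned straight down.

```bash
cat >> h.py <<'E'
Rd=R.from_euler('z',.11).as_matrix()@np.diag([1,-1,-1.])
TR=np.array([.562,.193,.0])
E
python3 - <<'E'
from h import *
plan(TR+[0,0,.17],Rd,10)
E
```

```text
from [ 0.4461 -0.203   0.263 ] to [0.562 0.193 0.17 ] dist 0.4229 ang 0.627
[0.31, -3.99, 1.35] [0.004, -0.061, -0.014]
[0.45, -3.98, 1.35] [0.004, -0.061, -0.014]
[0.58, -3.97, 1.33] [0.004, -0.061, -0.014]
[0.72, -3.96, 1.31] [0.004, -0.061, -0.014]
[0.85, -3.94, 1.28] [0.004, -0.061, -0.014]
[0.98, -3.92, 1.24] [0.004, -0.061, -0.014]
[1.11, -3.9, 1.19] [0.004, -0.061, -0.014]
[1.24, -3.88, 1.14] [0.004, -0.061, -0.014]
[1.36, -3.86, 1.08] [0.004, -0.061, -0.014]
[1.48, -3.83, 1.01] [0.004, -0.061, -0.014]
```

Request:
move_arm(increments=[{"translation": [0.3,-2.5,0],"dr": [0.004,-0.04,-0.01],"claw": 0},{"translation": [0.4,-3.8,0],"dr": [0.004,-0.06,-0.014],"claw": 0},{"translation": [0.6,-4.0,1.0],"dr": [0.004,-0.06,-0.014],"claw": 0},{"translation": [0.7,-4.0,1.3],"dr": [0.004,-0.06,-0.014],"claw": 0},{"translation": [0.85,-4.0,1.3],"dr": [0.004,-0.06,-0.014],"claw": 0},{"translation": [1.0,-3.9,1.2],"dr": [0.004,-0.06,-0.014],"claw": 0},{"translation": [1.1,-3.9,1.2],"dr": [0.004,-0.06,-0.014],"claw": 0},{"translation": [1.2,-3.9,1.1],"dr": [0.004,-0.06,-0.014],"claw": 0},{"translation": [1.4,-3.5,1.1],"dr": [0.004,-0.06,-0.014],"claw": 0},{"translation": [1.5,-2.5,1.0],"dr": [0.004,-0.06,-0.014],"claw": 0}])

```text
t: 7.35
eef_pos: [0.5507, 0.1722, 0.2052]
ee_rot: [3.135, 0.168, 0.043]
ft_force: [-0.5, -1.2, -0.5]
grip_width: 0.0093
```

```bash
python3 - <<'E'
from h import *
err(TR+[0,0,.17],Rd)
E
```

```text
t 7.35 pos [0.5507 0.1722 0.2052] err tool cm [ 1.25 -1.96  3.55] rot [ 0.003 -0.027 -0.003] F [-0.5 -1.2 -0.5] Ftool [-0.7  1.2  0.5] w 0.0093
```

Request:
move_arm(increments=[{"translation": [0.4,-0.7,1.0],"dr": [0,-0.01,0],"claw": 0},{"translation": [0.4,-0.6,1.5],"dr": [0,-0.01,0],"claw": 0},{"translation": [0.2,-0.3,1.5],"dr": [0,-0.004,0],"claw": 0},{"translation": [0,0,1.5],"dr": [0,0,0],"claw": 0},{"translation": [0,0,1.5],"dr": [0,0,0],"claw": 0},{"translation": [0,0,1.5],"dr": [0,0,0],"claw": 0},{"translation": [0,0,1.0],"dr": [0,0,0],"claw": 0},{"translation": [0,0,0.5],"dr": [0,0,0],"claw": 0},{"translation": [0,0,0],"dr": [0,0,0],"claw": 0},{"translation": [0,0,0],"dr": [0,0,0],"claw": 0}])

```text
t: 8.35
eef_pos: [0.5601, 0.1901, 0.0954]
ee_rot: [3.132, 0.169, -0.002]
ft_force: [0.2, -0.4, -1.0]
grip_width: 0.0095
```

```bash
python3 - <<'E'
from h import *
err(TR+[0,0,.058],Rd)
snap('side','s5')
snap('top','t5')
a=cv2.imread('pics/s5.png')[120:260,250:400]; b=cv2.imread('pics/t5.png')[150:290,160:310]
cv2.imwrite('pics/c5.png',cv2.resize(np.hstack([a,b]),None,fx=2.6,fy=2.6,interpolation=cv2.INTER_CUBIC))
E
```

```text
t 8.35 pos [0.5601 0.1901 0.0954] err tool cm [ 0.23 -0.29  3.74] rot [ 0.005  0.001 -0.002] F [ 0.2 -0.4 -1. ] Ftool [0.2 0.4 1. ] w 0.0095
```

View pics/c5.png

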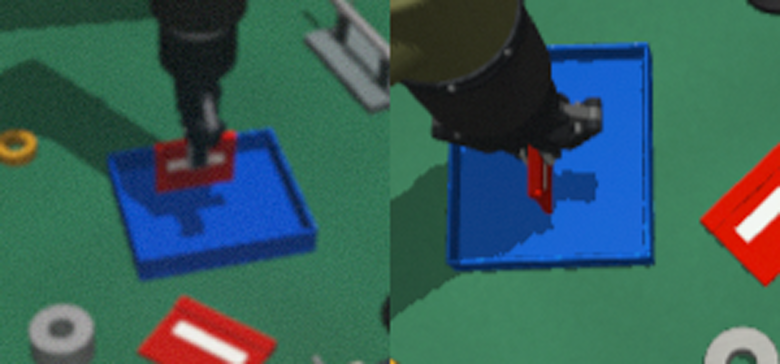

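The plate hangs level inside the tray with clear floor all round it. I'll lower it gently.

Request:
move_arm(increments=[{"translation": [0,0,0.6],"dr": [0.003,0,0],"claw": 0},{"translation": [0,0,0.8],"dr": [0.002,0,0],"claw": 0},{"translation": [0,0,0.6],"dr": [0,0,0],"claw": 0},{"translation": [0,0,0.4],"dr": [0,0,0],"claw": 0},{"translation": [0,0,0.3],"dr": [0,0,0],"claw": 0},{"translation": [0,0,0.2],"dr": [0,0,0],"claw": 0},{"translation": [0,0,0.1],"dr": [0,0,0],"claw": 0},{"translation": [0,0,0.1],"dr": [0,0,0],"claw": 0},{"translation": [0,0,0.1],"dr": [0,0,0],"claw": 0},{"translation": [0,0,0.1],"dr": [0,0,0],"claw": 0}])

```text
t: 9.45
eef_pos: [0.5609, 0.1907, 0.061]
ee_rot: [-3.136, -0.169, -0.001]
ft_force: [0.2, 0.3, -0.4]
grip_width: 0.0096
```

```bash
python3 - <<'E'
from h import *
err(TR+[0,0,.058],Rd)
E
```

```text
t 9.45 pos [0.5609 0.1907 0.061 ] err tool cm [ 0.14 -0.22  0.3 ] rot [-0.001 -0.001 -0.002] F [ 0.2  0.3 -0.4] Ftool [ 0.3 -0.3  0.4] w 0.0096
```

Request:
move_arm(increments=[{"translation": [0,0,0.1],"dr": [0,0,0],"claw": 0},{"translation": [0,0,0.1],"dr": [0,0,0],"claw": 0},{"translation": [0,0,0.1],"dr": [0,0,0],"claw": 0},{"translation": [0,0,0.1],"dr": [0,0,0],"claw": 0},{"translation": [0,0,0.1],"dr": [0,0,0],"claw": 0},{"translation": [0,0,0.05],"dr": [0,0,0],"claw": 0},{"translation": [0,0,0.05],"dr": [0,0,0],"claw": 0},{"translation": [0,0,0.05],"dr": [0,0,0],"claw": 0},{"translation": [0,0,0.05],"dr": [0,0,0],"claw": 0},{"translation": [0,0,0.05],"dr": [0,0,0],"claw": 0}])

```text
t: 10.45
eef_pos: [0.5611, 0.1908, 0.0536]
ee_rot: [-3.135, -0.169, -0.003]
ft_force: [-1.9, -0.2, 3.2]
grip_width: 0.0096
```

```bash
python3 - <<'E'
from h import *
err(TR+[0,0,.058],Rd)
E
```

```text
t 10.45 pos [0.5611 0.1908 0.0536] err tool cm [ 0.12 -0.21 -0.44] rot [-0.002 -0.002 -0.002] F [-1.9 -0.2  3.2] Ftool [-2.   0.  -3.2] w 0.0096
```

It touched the floor at about 3 N, so I'll release slowly.

Request:
move_arm(increments=[{"translation": [0,0,0.0],"dr": [0,0,0],"claw": 0.9},{"translation": [0,0,0],"dr": [0,0,0],"claw": 1.0},{"translation": [0,0,0],"dr": [0,0,0],"claw": 1.1},{"translation": [0,0,0],"dr": [0,0,0],"claw": 1.2},{"translation": [0,0,0],"dr": [0,0,0],"claw": 1.4},{"translation": [0,0,0],"dr": [0,0,0],"claw": 1.7},{"translation": [0,0,0],"dr": [0,0,0],"claw": 2.1},{"translation": [0,0,0],"dr": [0,0,0],"claw": 2.5},{"translation": [0,0,0],"dr": [0,0,0],"claw": 3},{"translation": [0,0,0],"dr": [0,0,0],"claw": 3}], squeeze=20)

```text
t: 11.45
eef_pos: [0.5619, 0.1911, 0.0546]
ee_rot: [-3.135, -0.169, -0.006]
ft_force: [0.1, 0.3, 0.5]
grip_width: 0.0303
```

```bash
python3 - <<'E'
from h import *
err(TR+[0,0,.058],Rd)
snap('wrist','w6')
E
```

```text
t 11.45 pos [0.5619 0.1911 0.0546] err tool cm [ 0.03 -0.19 -0.34] rot [-0.002 -0.004 -0.002] F [0.1 0.3 0.5] Ftool [ 0.1 -0.2 -0.5] w 0.0303
```

View pics/w6.png

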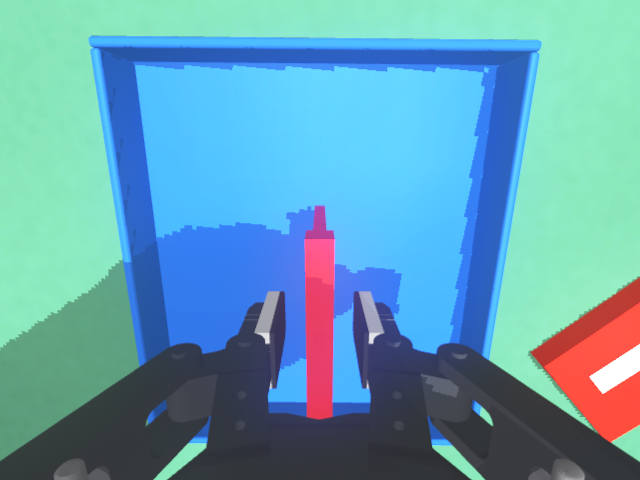

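The plate stands on its own, with the pads clear on both sides. I'll rise straight up and then go back over the trigger.

```bash
python3 - <<'E'
from h import *
o=arm.get_obs(); o=dict(o); o['eef_pos']=np.array(o['eef_pos'])+[0,0,.12]
print(F(0,.0275,.09))
plan(F(0,.0275,.10),Rg,12,o)
E
```

```text
[ 0.47742923 -0.17641614  0.2192286 ]
from [0.5619 0.1911 0.1746] to [ 0.4717 -0.1762  0.2274] dist 0.3819 ang 0.622
[-1.08, 2.96, -0.45] [-0.004, 0.051, 0.011]
[-1.02, 2.97, -0.49] [-0.004, 0.051, 0.011]
[-0.96, 2.99, -0.53] [-0.004, 0.051, 0.011]
[-0.9, 3.0, -0.57] [-0.004, 0.051, 0.011]
[-0.84, 3.01, -0.6] [-0.004, 0.051, 0.011]
[-0.77, 3.02, -0.63] [-0.004, 0.051, 0.011]
[-0.7, 3.03, -0.66] [-0.004, 0.051, 0.011]
[-0.64, 3.04, -0.68] [-0.004, 0.051, 0.011]
[-0.57, 3.05, -0.7] [-0.004, 0.051, 0.011]
[-0.5, 3.06, -0.71] [-0.004, 0.051, 0.011]
[-0.43, 3.07, -0.72] [-0.004, 0.051, 0.011]
[-0.36, 3.08, -0.73] [-0.004, 0.051, 0.011]
```

Request:
move_arm(increments=[{"translation": [0,0,-0.5],"dr": [0,0,0],"claw": 3.5},{"translation": [0,0,-1],"dr": [0,0,0],"claw": 3.5},{"translation": [0,0,-1.5],"dr": [0,0,0],"claw": 3.5},{"translation": [0,0,-1.5],"dr": [0,0,0],"claw": 3.5},{"translation": [0,0,-2],"dr": [0,0,0],"claw": 3.5},{"translation": [0,0,-2],"dr": [0,0,0],"claw": 3.5},{"translation": [0,0,-2],"dr": [0,0,0],"claw": 3.5},{"translation": [0,0,-2],"dr": [0,0,0],"claw": 3.5},{"translation": [0,0,-2],"dr": [0,0,0],"claw": 3.5},{"translation": [0,0,-1],"dr": [0,0,0],"claw": 3.5}])

```text
t: 12.5
eef_pos: [0.5616, 0.1902, 0.2269]
ee_rot: [-3.132, -0.169, -0.017]
ft_force: [-0.2, 0.3, 0.4]
grip_width: 0.0351
```

```bash
python3 - <<'E'
from h import *
snap('wrist','w7')
plan(F(0,.0275,.12),Rg,12)
E
```

```text
from [0.562  0.1903 0.2283] to [ 0.4602 -0.1759  0.2438] dist 0.3803 ang 0.614
[-1.17, 2.94, -0.16] [-0.004, 0.05, 0.011]
[-1.13, 2.95, -0.2] [-0.004, 0.05, 0.011]
[-1.08, 2.97, -0.25] [-0.004, 0.05, 0.011]
[-1.04, 2.98, -0.29] [-0.004, 0.05, 0.011]
[-0.99, 2.99, -0.33] [-0.004, 0.05, 0.011]
[-0.94, 3.01, -0.36] [-0.004, 0.05, 0.011]
[-0.89, 3.02, -0.4] [-0.004, 0.05, 0.011]
[-0.83, 3.03, -0.43] [-0.004, 0.05, 0.011]
[-0.78, 3.04, -0.46] [-0.004, 0.05, 0.011]
[-0.72, 3.05, -0.48] [-0.004, 0.05, 0.011]
[-0.66, 3.06, -0.5] [-0.004, 0.05, 0.011]
[-0.6, 3.07, -0.52] [-0.004, 0.05, 0.011]
```

View pics/w7.png

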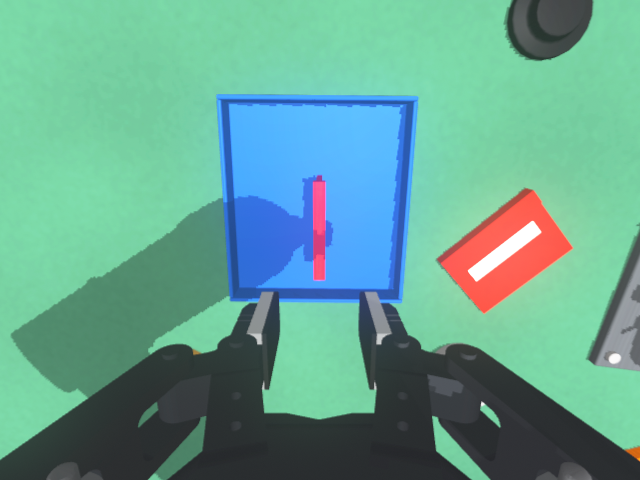

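The plate is standing in the tray at about (319,230) in the wrist view. Next, back over the grinder.

Request:
move_arm(increments=[{"translation": [-1.2,3.0,-0.5],"dr": [-0.004,0.055,0.012],"claw": 3.5},{"translation": [-1.3,3.3,-0.5],"dr": [-0.004,0.06,0.014],"claw": 3.5},{"translation": [-1.2,3.5,-0.5],"dr": [-0.004,0.06,0.014],"claw": 3.5},{"translation": [-1.2,3.5,-0.5],"dr": [-0.004,0.06,0.014],"claw": 3.5},{"translation": [-1.1,3.6,-0.5],"dr": [-0.004,0.06,0.014],"claw": 3.5},{"translation": [-1.1,3.6,-0.5],"dr": [-0.004,0.06,0.014],"claw": 3.5},{"translation": [-1.0,3.6,-0.4],"dr": [-0.004,0.06,0.014],"claw": 3.5},{"translation": [-1.0,3.6,-0.4],"dr": [-0.004,0.06,0.014],"claw": 3.5},{"translation": [-0.9,3.4,-0.3],"dr": [-0.004,0.06,0.01],"claw": 3.5},{"translation": [-0.8,2.5,-0.3],"dr": [-0.004,0.05,0.01],"claw": 3.5}])

```text
t: 13.55
eef_pos: [0.4598, -0.1585, 0.2399]
ee_rot: [2.988, -0.038, 0.952]
ft_force: [0.5, -0.2, 0.6]
grip_width: 0.0345
```

```bash
python3 - <<'E'
from h import *
err(F(0,.0275,.085),Rg)
E
```

```text
t 13.55 pos [ 0.4598 -0.1585  0.2399] err tool cm [0.27 1.76 3.23] rot [-0.005 -0.006  0.004] F [ 0.5 -0.2  0.6] Ftool [ 0.8  0.2 -0.2] w 0.0345
```

Request:
move_arm(increments=[{"translation": [0.1,0.6,0.8],"dr": [-0.001,-0.002,0],"claw": 3.5},{"translation": [0.1,0.6,0.8],"dr": [-0.001,-0.002,0.001],"claw": 3.5},{"translation": [0,0.3,0.8],"dr": [-0.001,-0.002,0.001],"claw": 3.5},{"translation": [0,0,0.5],"dr": [0,0,0],"claw": 3.5},{"translation": [0,0,0],"dr": [0,0,0],"claw": 3.5},{"translation": [0,0,0],"dr": [0,0,0],"claw": 3.5},{"translation": [0,0,0],"dr": [0,0,0],"claw": 3.5},{"translation": [0,0,0],"dr": [0,0,0],"claw": 3.5},{"translation": [0,0,0],"dr": [0,0,0],"claw": 3.5},{"translation": [0,0,0],"dr": [0,0,0],"claw": 3.5}])

```text
t: 14.55
eef_pos: [0.4783, -0.1747, 0.2146]
ee_rot: [2.99, -0.043, 0.941]
ft_force: [0.3, -0.2, 0.3]
grip_width: 0.035
```

```bash
python3 - <<'E'
from h import *
err(F(0,.0275,.085),Rg)
w=snap('wrist','w8')
for nm,p in dict(btn=(0,40,-1),f1=(22,-17,0),f2=(22,14.5,0),f3=(-22,-17,0),f4=(-22,14.5,0),ch1=(16,19,11),ch2=(-16,19,11),ch3=(-16,25,11),ch4=(16,25,11),fp=(35,0,19),np=(-35,0,19)).items(): print(nm,proj(w,F(*(np.array(p)/1000))).round(1))
a=cv2.imread('pics/w8.png')[150:400,210:430]; cv2.imwrite('pics/w8c.png',cv2.resize(a,None,fx=2.4,fy=2.4,interpolation=cv2.INTER_CUBIC))
E
```

```text
t 14.55 pos [ 0.4783 -0.1747  0.2146] err tool cm [0.19 0.18 0.08] rot [-0.003  0.001  0.001] F [ 0.3 -0.2  0.3] Ftool [ 0.4  0.2 -0. ] w 0.035
btn [302.6 255.5]
f1 [395.7 221.7]
f2 [343.9 221.7]
f3 [391.5 288.4]
f4 [342.6 288.4]
ch1 [337.2 236.1]
ch2 [336.5 286.7]
ch3 [326.6 286.7]
ch4 [326.9 236.1]
fp [373.1 206.5]
np [368.1 321.1]
```

View pics/w8c.png

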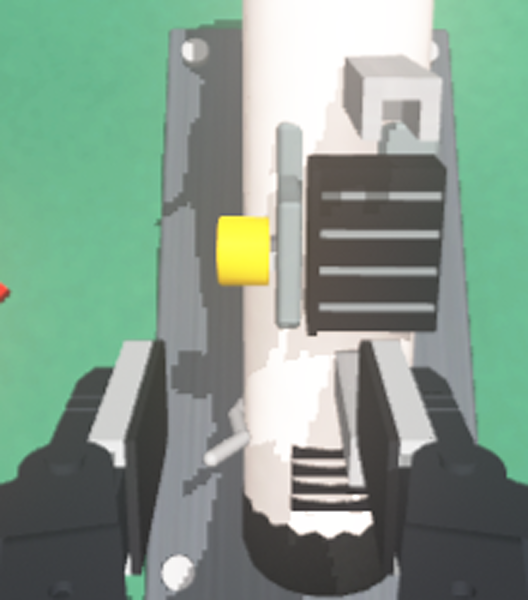

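The face and cheek edges and the button land within about 2 px of the prediction. The trigger's far edge at about (395,218) is closer to 5 px off, which is still harmless. Descending now.

Request:
move_arm(increments=[{"translation": [0.1,0.1,0.6],"dr": [-0.002,0.001,0.001],"claw": 3.5},{"translation": [0.1,0.1,1.0],"dr": [-0.001,0,0],"claw": 3.5},{"translation": [0,0,1.0],"dr": [0,0,0],"claw": 3.5},{"translation": [0,0,1.0],"dr": [0,0,0],"claw": 3.5},{"translation": [0,0,0.6],"dr": [0,0,0],"claw": 3.5},{"translation": [0,0,0.3],"dr": [0,0,0],"claw": 3.5},{"translation": [0,0,0],"dr": [0,0,0],"claw": 3.5},{"translation": [0,0,0],"dr": [0,0,0],"claw": 3.5},{"translation": [0,0,0],"dr": [0,0,0],"claw": 3.5},{"translation": [0,0,0],"dr": [0,0,0],"claw": 3.5}])

```text
t: 15.6
eef_pos: [0.5079, -0.178, 0.1748]
ee_rot: [2.988, -0.047, 0.939]
ft_force: [0.6, -0.1, -0.3]
grip_width: 0.0352
```

```bash
python3 - <<'E'
from h import *
err(F(0,.0275,.016),Rg)
w=snap('wrist','w9')
for nm,p in dict(btn=(0,40,-1),tipA=(0,10,8)).items(): print(nm,proj(w,F(*(np.array(p)/1000))).round(1))
E
```

```text
t 15.6 pos [ 0.5079 -0.178   0.1748] err tool cm [ 0.05 -0.06  2.01] rot [ 0.001  0.002 -0.001] F [ 0.6 -0.1 -0.3] Ftool [0.3 0.1 0.6] w 0.0352
btn [292.8 290.3]
tipA [355.  298.1]
```

View pics/w9.png

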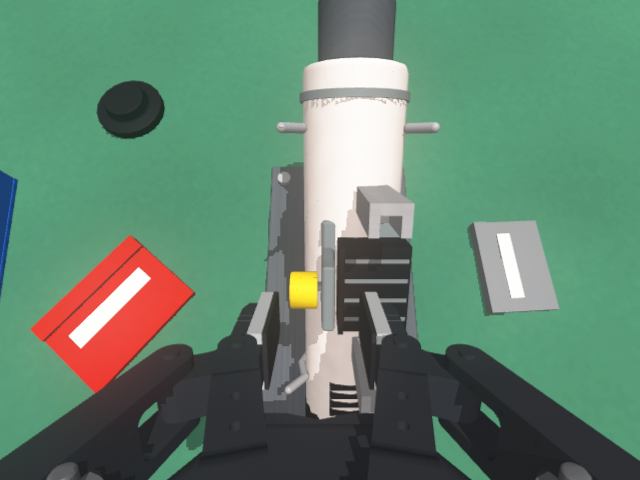

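Finger A is over the trigger and finger B is outside the button. I'll descend to contact.

Request:
move_arm(increments=[{"translation": [0,0,0.4],"dr": [0,0,0],"claw": 3.5},{"translation": [0,0,0.4],"dr": [0,0,0],"claw": 3.5},{"translation": [0,0,0.3],"dr": [0,0,0],"claw": 3.5},{"translation": [0,0,0.2],"dr": [0,0,0],"claw": 3.5},{"translation": [0,0,0.2],"dr": [0,0,0],"claw": 3.5},{"translation": [0,0,0.2],"dr": [0,0,0],"claw": 3.5},{"translation": [0,0,0.1],"dr": [0,0,0],"claw": 3.5},{"translation": [0,0,0.1],"dr": [0,0,0],"claw": 3.5},{"translation": [0,0,0.1],"dr": [0,0,0],"claw": 3.5},{"translation": [0,0,0.1],"dr": [0,0,0],"claw": 3.5}])

```text
t: 16.65
eef_pos: [0.5202, -0.1784, 0.1583]
ee_rot: [2.987, -0.048, 0.939]
ft_force: [-6.4, 3.0, 4.4]
grip_width: 0.035
```

```bash
python3 - <<'E'
from h import *
err(F(0,.0275,.016),Rg)
E
```

```text
t 16.65 pos [ 0.5202 -0.1784  0.1583] err tool cm [-0.02 -0.07 -0.05] rot [ 0.001  0.002 -0.001] F [-6.4  3.   4.4] Ftool [-2.8 -2.8 -7.3] w 0.035
```

Request:
move_arm(increments=[{"translation": [0,0,0.1],"dr": [0,0,0],"claw": 3.5},{"translation": [0,0,0.1],"dr": [0,0,0],"claw": 3.5},{"translation": [0,0,0.1],"dr": [0,0,0],"claw": 3.5},{"translation": [0,0,0.1],"dr": [0,0,0],"claw": 3.5},{"translation": [0,0,0.1],"dr": [0,0,0],"claw": 3.5},{"translation": [0,0,0.05],"dr": [0,0,0],"claw": 3.5},{"translation": [0,0,0.05],"dr": [0,0,0],"claw": 3.5},{"translation": [0,0,0],"dr": [0,0,0],"claw": 3.5},{"translation": [0,0,0],"dr": [0,0,0],"claw": 3.5},{"translation": [0,0,0],"dr": [0,0,0],"claw": 3.5}])

```text
t: 17.65
eef_pos: [0.5212, -0.1785, 0.1572]
ee_rot: [2.99, -0.051, 0.933]
ft_force: [-7.4, 2.3, 4.4]
grip_width: 0.0349
```

```bash
python3 - <<'E'
from h import *
err(F(0,.0275,.016),Rg)
w=snap('wrist','w10')
a=cv2.imread('pics/w10.png')[200:400,230:450]; cv2.imwrite('pics/w10c.png',cv2.resize(a,None,fx=2.8,fy=2.8,interpolation=cv2.INTER_CUBIC))
E
```

```text
t 17.65 pos [ 0.5212 -0.1785  0.1572] err tool cm [-0.03 -0.07 -0.19] rot [ 0.001  0.006 -0.003] F [-7.4  2.3  4.4] Ftool [-3.6 -2.1 -7.9] w 0.0349
```

View pics/w10c.png

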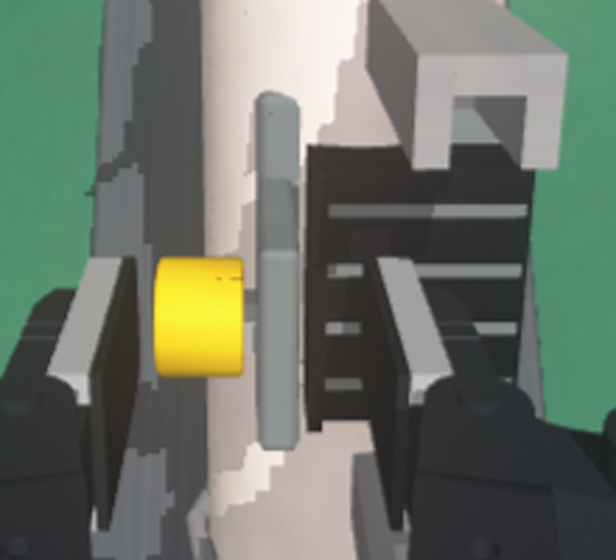

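Request:
move_arm(increments=[{"translation": [0,0,0.2],"dr": [0,0,0],"claw": 3.5},{"translation": [0,0,0.2],"dr": [0,0,0],"claw": 3.5},{"translation": [0,0,0.2],"dr": [0,0,0],"claw": 3.5},{"translation": [0,0,0.2],"dr": [0,0,0],"claw": 3.5},{"translation": [0,0,0.2],"dr": [0,0,0],"claw": 3.5},{"translation": [0,0,0.2],"dr": [0,0,0],"claw": 3.5},{"translation": [0,0,0.2],"dr": [0,0,0],"claw": 3.5},{"translation": [0,0,0.2],"dr": [0,0,0],"claw": 3.5},{"translation": [0,0,0.2],"dr": [0,0,0],"claw": 3.5},{"translation": [0,0,0.2],"dr": [0,0,0],"claw": 3.5}])

```text
t: 18.7
eef_pos: [0.5249, -0.1789, 0.1526]
ee_rot: [2.996, -0.059, 0.916]
ft_force: [-27.7, 11.2, 16.3]
grip_width: 0.0351
```

```bash
python3 - <<'E'
from h import *
err(F(0,.0275,.016),Rg)
E
```

```text
t 18.7 pos [ 0.5249 -0.1789  0.1526] err tool cm [-0.09 -0.1  -0.79] rot [ 0.002  0.018 -0.009] F [-27.7  11.2  16.3] Ftool [-14.2 -10.2 -29.2] w 0.0351
```

Request:
move_arm(increments=[{"translation": [-0.02,0,-0.05],"dr": [0,0.004,-0.002],"claw": 3.5},{"translation": [0,0,0],"dr": [0,0.004,-0.002],"claw": 3.5},{"translation": [0,0,0],"dr": [0,0.004,-0.002],"claw": 3.5},{"translation": [0,0,0],"dr": [0,0,0],"claw": 3.5},{"translation": [0,0,0],"dr": [0,0,0],"claw": 3.5},{"translation": [0,0,0],"dr": [0,0,0],"claw": 3.5},{"translation": [0,0,0],"dr": [0,0,0],"claw": 3.5},{"translation": [0,0,0],"dr": [0,0,0],"claw": 3.5},{"translation": [0,0,0],"dr": [0,0,0],"claw": 3.5},{"translation": [0,0,0],"dr": [0,0,0],"claw": 3.5}])

```text
t: 19.7
eef_pos: [0.5209, -0.1786, 0.158]
ee_rot: [2.992, -0.054, 0.927]
ft_force: [-7.0, 1.7, 4.0]
grip_width: 0.0348
```

```bash
python3 - <<'E'
from h import *
err(F(0,.0275,.016),Rg)
w=snap('wrist','w11')
a=cv2.imread('pics/w11.png')[200:400,230:450]; cv2.imwrite('pics/w11c.png',cv2.resize(a,None,fx=2.8,fy=2.8,interpolation=cv2.INTER_CUBIC))
E
```

```text
t 19.7 pos [ 0.5209 -0.1786  0.158 ] err tool cm [-0.05 -0.08 -0.11] rot [ 0.002  0.01  -0.005] F [-7.   1.7  4. ] Ftool [-3.5 -1.4 -7.3] w 0.0348
```

View pics/w11c.png

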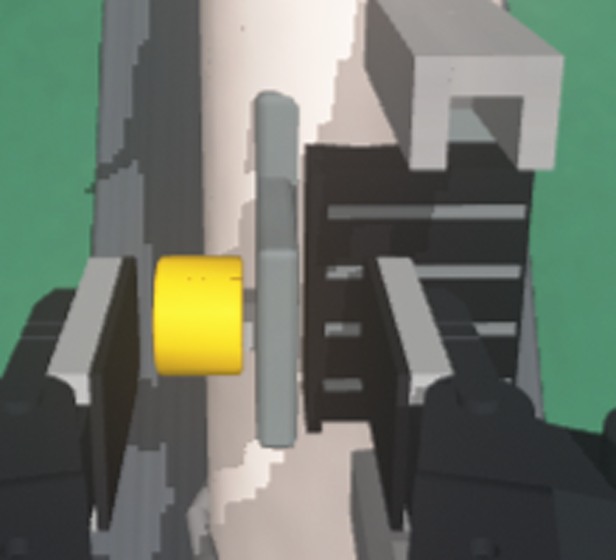

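Request:
move_arm(increments=[{"translation": [-0.02,0,0.15],"dr": [0,0.003,-0.001],"claw": 3.5},{"translation": [-0.02,0,0.15],"dr": [0,0.003,-0.001],"claw": 3.5},{"translation": [-0.02,0,0.15],"dr": [0,0.003,-0.001],"claw": 3.5},{"translation": [-0.02,0,0.15],"dr": [0,0.003,-0.001],"claw": 3.5},{"translation": [-0.02,0,0.15],"dr": [0,0.003,-0.001],"claw": 3.5},{"translation": [-0.02,0,0.15],"dr": [0,0.003,-0.001],"claw": 3.5},{"translation": [-0.02,0,0.15],"dr": [0,0.003,-0.001],"claw": 3.5},{"translation": [-0.02,0,0.15],"dr": [0,0.003,-0.001],"claw": 3.5},{"translation": [-0.02,0,0.15],"dr": [0,0.003,-0.001],"claw": 3.5},{"translation": [-0.02,0,0.15],"dr": [0,0.003,-0.001],"claw": 3.5}])

```text
t: 20.75
eef_pos: [0.5244, -0.179, 0.1523]
ee_rot: [2.976, -0.043, 0.966]
ft_force: [-22.6, 10.6, 13.5]
grip_width: 0.0347
```

```bash
python3 - <<'E'
from h import *
err(F(0,.0275,.016),Rg)
E
```

```text
t 20.75 pos [ 0.5244 -0.179   0.1523] err tool cm [ 0.   -0.11 -0.78] rot [ 0.002 -0.017  0.002] F [-22.6  10.6  13.5] Ftool [-10.6  -9.9 -24.4] w 0.0347
```

The trigger is home: it stopped at the same z as before, at 24 N. Now I'll push the button in while keeping a lighter squeeze on.

Request:
move_arm(increments=[{"translation": [0,0.2,0.12],"dr": [0,-0.003,0],"claw": 3.5},{"translation": [0,0.2,0.12],"dr": [0,-0.003,0],"claw": 3.5},{"translation": [0,0.2,0.12],"dr": [0,-0.003,0],"claw": 3.5},{"translation": [0,0.2,0.12],"dr": [0,-0.003,0],"claw": 3.5},{"translation": [0,0.2,0.12],"dr": [0,0,0],"claw": 3.5},{"translation": [0,0.2,0.12],"dr": [0,0,0],"claw": 3.5},{"translation": [0,0.2,0.12],"dr": [0,0,0],"claw": 3.5},{"translation": [0,0.2,0.12],"dr": [0,0,0],"claw": 3.5},{"translation": [0,0.2,0.12],"dr": [0,0,0],"claw": 3.5},{"translation": [0,0.2,0.12],"dr": [0,0,0],"claw": 3.5}])

```text
t: 21.75
eef_pos: [0.5289, -0.1879, 0.156]
ee_rot: [-2.983, 0.04, -0.95]
ft_force: [-24.9, 21.0, 15.1]
grip_width: 0.0348
```

```bash
python3 - <<'E'
from h import *
err(F(0,.0275,.016),Rg)
w=snap('wrist','w12')
a=cv2.imread('pics/w12.png')[200:400,230:450]; cv2.imwrite('pics/w12c.png',cv2.resize(a,None,fx=2.8,fy=2.8,interpolation=cv2.INTER_CUBIC))
E
```

```text
t 21.75 pos [ 0.5289 -0.1879  0.156 ] err tool cm [-0.62 -1.01 -0.73] rot [-0.02  -0.006 -0.002] F [-24.9  21.   15.1] Ftool [-12.2 -20.7 -26.7] w 0.0348
```

View pics/w12c.png

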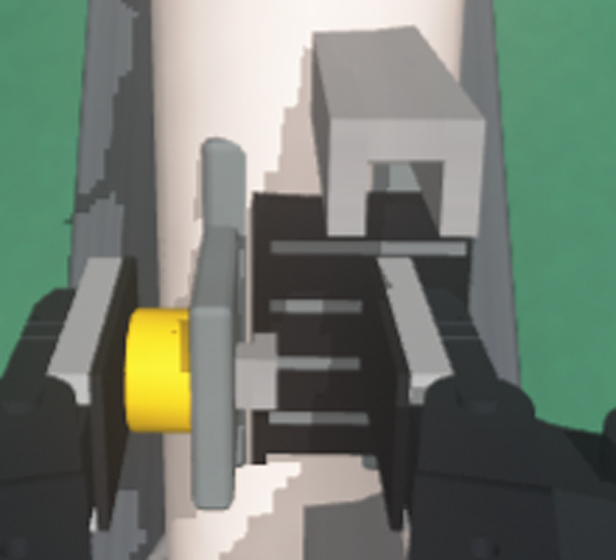

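The hook is showing inside the cheek at about (330,330) and the button is about 5 of 9 mm in. I'll continue, correcting the x drift.

Request:
move_arm(increments=[{"translation": [-0.1,0.2,0.08],"dr": [-0.004,0,0],"claw": 3.5},{"translation": [-0.1,0.2,0.08],"dr": [-0.004,0,0],"claw": 3.5},{"translation": [-0.1,0.2,0.08],"dr": [-0.004,0,0],"claw": 3.5},{"translation": [-0.1,0.2,0.08],"dr": [-0.004,0,0],"claw": 3.5},{"translation": [-0.1,0.2,0.08],"dr": [-0.004,0,0],"claw": 3.5},{"translation": [-0.1,0.2,0.08],"dr": [0,0,0],"claw": 3.5},{"translation": [-0.1,0.2,0.08],"dr": [0,0,0],"claw": 3.5},{"translation": [-0.1,0.2,0.08],"dr": [0,0,0],"claw": 3.5},{"translation": [-0.05,0.2,0.08],"dr": [0,0,0],"claw": 3.5},{"translation": [-0.05,0.2,0.08],"dr": [0,0,0],"claw": 3.5}])

```text
t: 22.8
eef_pos: [0.5294, -0.1919, 0.1569]
ee_rot: [-2.968, 0.036, -0.968]
ft_force: [-18.1, 17.4, 12.7]
grip_width: 0.0351
```

```bash
python3 - <<'E'
from h import *
err(F(0,.0275,.016),Rg)
w=snap('wrist','w13')
a=cv2.imread('pics/w13.png')[200:400,230:450]; cv2.imwrite('pics/w13c.png',cv2.resize(a,None,fx=2.8,fy=2.8,interpolation=cv2.INTER_CUBIC))
E
```

```text
t 22.8 pos [ 0.5294 -0.1919  0.1569] err tool cm [-0.71 -1.41 -0.69] rot [-0.029 -0.019 -0.003] F [-18.1  17.4  12.7] Ftool [ -7.6 -17.4 -20.7] w 0.0351
```

View pics/w13c.png

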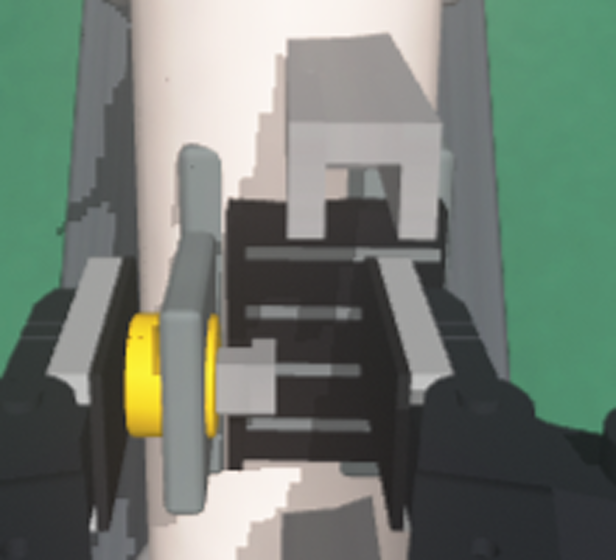

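The button is fully in: the cap stands about 6 mm proud and the face has moved about 9 mm. I'll ease the trigger back while holding the button.

Request:
move_arm(increments=[{"translation": [0,0.12,0],"dr": [0,0,0],"claw": 3.5},{"translation": [0,0.12,-0.05],"dr": [0,0,0],"claw": 3.5},{"translation": [0,0.12,-0.05],"dr": [0,0,0],"claw": 3.5},{"translation": [0,0.12,-0.05],"dr": [0,0,0],"claw": 3.5},{"translation": [0,0.12,-0.05],"dr": [0,0,0],"claw": 3.5},{"translation": [0,0.12,-0.05],"dr": [0,0,0],"claw": 3.5},{"translation": [0,0.12,-0.05],"dr": [0,0,0],"claw": 3.5},{"translation": [0,0.12,-0.05],"dr": [0,0,0],"claw": 3.5},{"translation": [0,0.12,-0.05],"dr": [0,0,0],"claw": 3.5},{"translation": [0,0.12,-0.05],"dr": [0,0,0],"claw": 3.5}])

```text
t: 23.85
eef_pos: [0.5278, -0.192, 0.1592]
ee_rot: [-2.947, 0.028, -0.959]
ft_force: [-2.3, 7.1, 1.7]
grip_width: 0.0348
```

```bash
python3 - <<'E'
from h import *
err(F(0,.0275,.016),Rg)
w=snap('wrist','w14')
a=cv2.imread('pics/w14.png')[200:400,230:450]; cv2.imwrite('pics/w14c.png',cv2.resize(a,None,fx=2.8,fy=2.8,interpolation=cv2.INTER_CUBIC))
E
```

```text
t 23.85 pos [ 0.5278 -0.192   0.1592] err tool cm [-0.72 -1.42 -0.37] rot [-0.052 -0.018 -0.005] F [-2.3  7.1  1.7] Ftool [-1.1 -7.2 -2.5] w 0.0348
```

View pics/w14c.png

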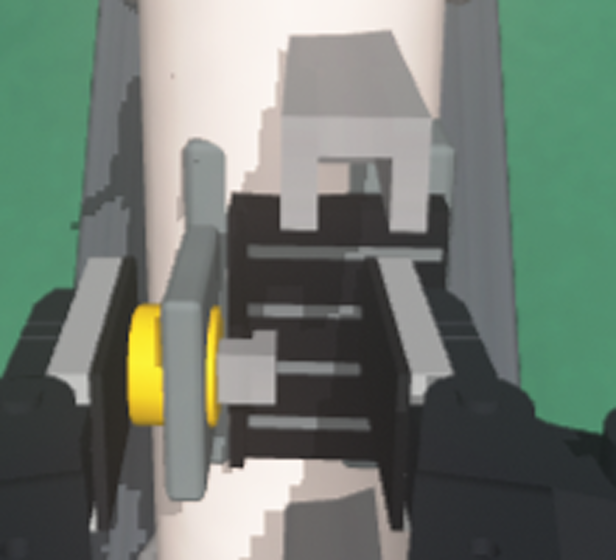

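Request:
move_arm(increments=[{"translation": [0,0.1,-0.08],"dr": [-0.006,-0.002,0],"claw": 3.5},{"translation": [0,0.1,-0.08],"dr": [-0.006,-0.002,0],"claw": 3.5},{"translation": [0,0.1,-0.08],"dr": [-0.006,-0.002,0],"claw": 3.5},{"translation": [0,0.1,-0.08],"dr": [-0.006,-0.002,0],"claw": 3.5},{"translation": [0,0.1,-0.08],"dr": [-0.006,-0.002,0],"claw": 3.5},{"translation": [0,0.1,-0.08],"dr": [-0.006,0,0],"claw": 3.5},{"translation": [0,0.1,-0.05],"dr": [-0.006,0,0],"claw": 3.5},{"translation": [0,0.1,-0.05],"dr": [-0.006,0,0],"claw": 3.5},{"translation": [0,0.1,0],"dr": [0,0,0],"claw": 3.5},{"translation": [0,0.1,0],"dr": [0,0,0],"claw": 3.5}])

```text
t: 24.9
eef_pos: [0.5258, -0.1916, 0.1625]
ee_rot: [-2.979, 0.045, -0.951]
ft_force: [-5.1, 6.2, 3.6]
grip_width: 0.0353
```

```bash
python3 - <<'E'
from h import *
err(F(0,.0275,.016),Rg)
w=snap('wrist','w15')
a=cv2.imread('pics/w15.png')[200:400,230:450]; cv2.imwrite('pics/w15c.png',cv2.resize(a,None,fx=2.8,fy=2.8,interpolation=cv2.INTER_CUBIC))
E
```

```text
t 24.9 pos [ 0.5258 -0.1916  0.1625] err tool cm [-0.75 -1.37 -0.02] rot [-0.023 -0.007 -0.007] F [-5.1  6.2  3.6] Ftool [-2.2 -6.2 -5.9] w 0.0353
```

View pics/w15c.png

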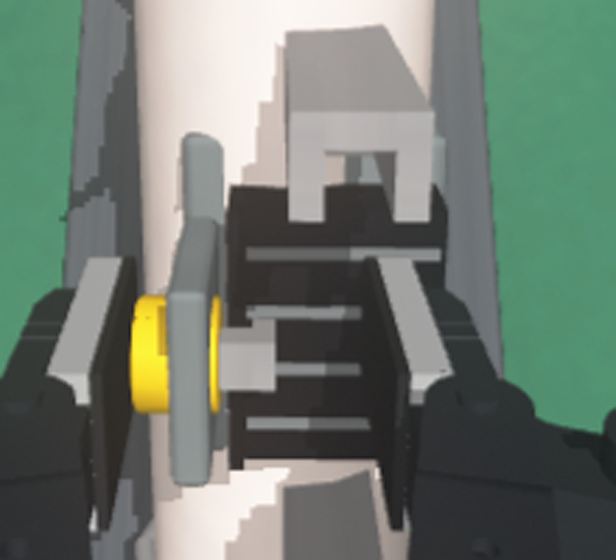

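Request:
move_arm(increments=[{"translation": [0,0.1,-0.08],"dr": [-0.004,0,0],"claw": 3.5},{"translation": [0,0.1,-0.08],"dr": [-0.004,0,0],"claw": 3.5},{"translation": [0,0.1,-0.08],"dr": [-0.004,0,0],"claw": 3.5},{"translation": [0,0.1,-0.08],"dr": [-0.004,0,0],"claw": 3.5},{"translation": [0,0.1,-0.08],"dr": [-0.004,0,0],"claw": 3.5},{"translation": [0,0.1,0],"dr": [0,0,0],"claw": 3.5},{"translation": [0,0.1,0],"dr": [0,0,0],"claw": 3.5},{"translation": [0,0.1,0],"dr": [0,0,0],"claw": 3.5},{"translation": [0,0.1,0],"dr": [0,0,0],"claw": 3.5},{"translation": [0,0.1,0],"dr": [0,0,0],"claw": 3.5}])

```text
t: 25.95
eef_pos: [0.5255, -0.1917, 0.1629]
ee_rot: [-2.978, 0.049, -0.952]
ft_force: [-5.2, 6.3, 3.9]
grip_width: 0.0352
```

```bash
python3 - <<'E'
from h import *
err(F(0,.0275,.016),Rg)
w=snap('wrist','w16')
a=cv2.imread('pics/w16.png')[200:400,230:450]; cv2.imwrite('pics/w16c.png',cv2.resize(a,None,fx=2.8,fy=2.8,interpolation=cv2.INTER_CUBIC))
E
```

```text
t 25.95 pos [ 0.5255 -0.1917  0.1629] err tool cm [-0.75 -1.37  0.03] rot [-0.022 -0.007 -0.01 ] F [-5.2  6.3  3.9] Ftool [-2.2 -6.2 -6.2] w 0.0352
```

View pics/w16c.png

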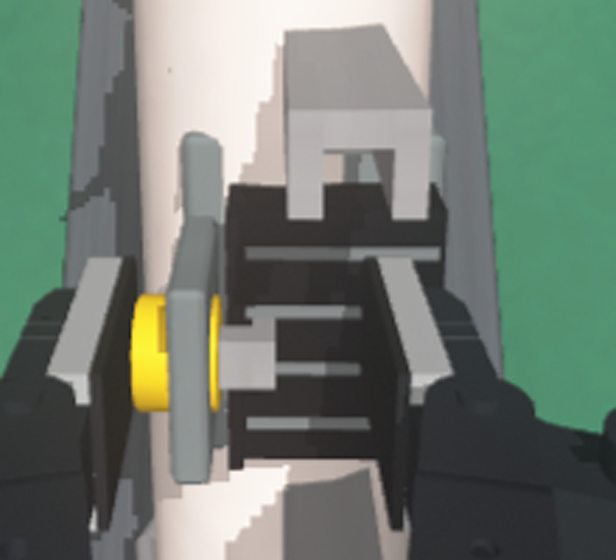

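Request:
move_arm(increments=[{"translation": [0,0.1,-0.12],"dr": [-0.004,0,0],"claw": 3.5},{"translation": [0,0.1,-0.12],"dr": [-0.004,0,0],"claw": 3.5},{"translation": [0,0.1,-0.12],"dr": [-0.004,0,0],"claw": 3.5},{"translation": [0,0.1,-0.12],"dr": [-0.004,0,0],"claw": 3.5},{"translation": [0,0.1,-0.1],"dr": [0,0,0],"claw": 3.5},{"translation": [0,0.1,-0.1],"dr": [0,0,0],"claw": 3.5},{"translation": [0,0.1,-0.05],"dr": [0,0,0],"claw": 3.5},{"translation": [0,0.1,-0.05],"dr": [0,0,0],"claw": 3.5},{"translation": [0,0.1,-0.05],"dr": [0,0,0],"claw": 3.5},{"translation": [0,0.1,-0.05],"dr": [0,0,0],"claw": 3.5}])

```text
t: 27.0
eef_pos: [0.5231, -0.1917, 0.164]
ee_rot: [-2.973, 0.052, -0.951]
ft_force: [2.6, 5.9, -0.2]
grip_width: 0.0346
```

```bash
python3 - <<'E'
from h import *
err(F(0,.0275,.016),Rg)
w=snap('wrist','w17')
a=cv2.imread('pics/w17.png')[200:400,230:450]; cv2.imwrite('pics/w17c.png',cv2.resize(a,None,fx=2.8,fy=2.8,interpolation=cv2.INTER_CUBIC))
E
```

```text
t 27.0 pos [ 0.5231 -0.1917  0.164 ] err tool cm [-0.63 -1.38  0.26] rot [-0.026 -0.008 -0.013] F [ 2.6  5.9 -0.2] Ftool [ 1.8 -5.9  1.7] w 0.0346
```

View pics/w17c.png

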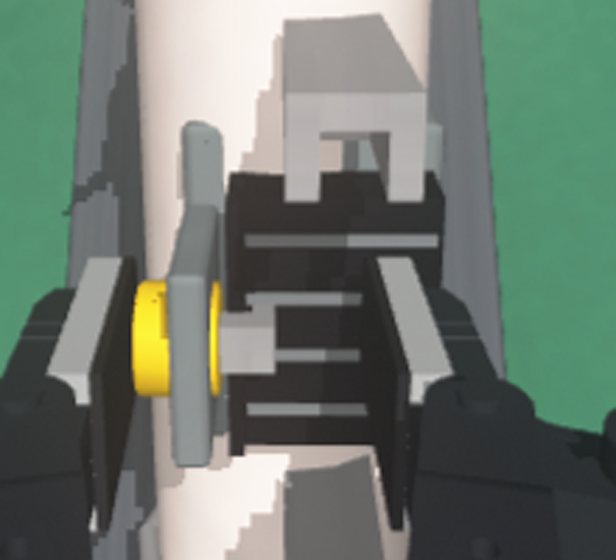

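The trigger no longer pushes on the finger (z force +1.7 N), so it has caught. I'll release sideways off the button and then move out.

Request:
move_arm(increments=[{"translation": [0,-0.1,-0.05],"dr": [0,0,0],"claw": 3.5},{"translation": [0,-0.1,-0.05],"dr": [0,0,0],"claw": 3.5},{"translation": [0,-0.2,-0.1],"dr": [0,0,0],"claw": 3.5},{"translation": [0,-0.2,-0.1],"dr": [0,0,0],"claw": 3.5},{"translation": [0,-0.2,-0.1],"dr": [0,0,0],"claw": 3.5},{"translation": [0,0,-0.3],"dr": [0,0,0],"claw": 3.5},{"translation": [0,0,-0.5],"dr": [0,0,0],"claw": 3.5},{"translation": [0,0,-1],"dr": [0,0,0],"claw": 3.5},{"translation": [0,0,-1],"dr": [0,0,0],"claw": 3.5},{"translation": [0,0,-1],"dr": [0,0,0],"claw": 3.5}])

```text
t: 28.05
eef_pos: [0.4967, -0.1844, 0.2005]
ee_rot: [-2.976, 0.053, -0.949]
ft_force: [-1.1, -0.4, 0.6]
grip_width: 0.0348
```

```bash
python3 - <<'E'
from h import *
err(F(0,.0275,.016),Rg)
w=snap('wrist','w18')
a=cv2.imread('pics/w18.png')[170:400,220:460]; cv2.imwrite('pics/w18c.png',cv2.resize(a,None,fx=2.6,fy=2.6,interpolation=cv2.INTER_CUBIC))
for nm,p in dict(btnout=(0,40,-1),btnin=(0,31,-1),f1=(22,-17,-5),f3=(-22,-17,-5),f1r=(22,-17,0),f3r=(-22,-17,0)).items(): print(nm,proj(w,F(*(np.array(p)/1000))).round(1))
E
```

```text
t 28.05 pos [ 0.4967 -0.1844  0.2005] err tool cm [-0.56 -0.62  4.76] rot [-0.024 -0.006 -0.012] F [-1.1 -0.4  0.6] Ftool [-0.6  0.4 -1.1] w 0.0348
btnout [287.6 280.6]
btnin [303.2 280.6]
f1 [387.4 241.4]
f3 [384.5 311.9]
f1r [388.9 243.9]
f3r [385.8 315.9]
```

View pics/w18c.png

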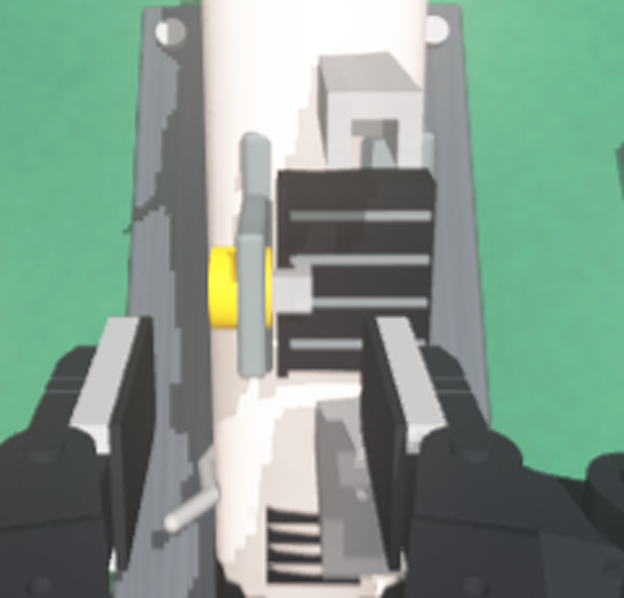

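The button stayed in by itself: its outer edge is at x 300, against 303 predicted for in and 288 for out. The hook is over the ridge. I'll back away and check everything.

Request:
move_arm(increments=[{"translation": [0,0,-1.5],"dr": [0,0,0],"claw": 3.5},{"translation": [0,0,-2],"dr": [0,0,0],"claw": 3.5},{"translation": [-1,0,-2],"dr": [0,0,0],"claw": 3.5},{"translation": [-1,0,-2],"dr": [0,0,0],"claw": 3.5},{"translation": [-1,0,-2],"dr": [0,0,0],"claw": 3.5},{"translation": [-1,0,-1],"dr": [0,0,0],"claw": 3.5},{"translation": [-0.5,0,0],"dr": [0,0,0],"claw": 3.5},{"translation": [0,0,0],"dr": [0,0,0],"claw": 3.5},{"translation": [0,0,0],"dr": [0,0,0],"claw": 3.5},{"translation": [0,0,0],"dr": [0,0,0],"claw": 3.5}])

```text
t: 29.1
eef_pos: [0.3943, -0.184, 0.2688]
ee_rot: [-2.972, 0.054, -0.965]
ft_force: [-0.8, -0.6, -0.9]
grip_width: 0.0351
```

```bash
python3 - <<'E'
from h import *
for n in('side','top','wrist'): snap(n,n+'9')
a=cv2.imread('pics/side9.png')[130:390,220:460]; b=cv2.imread('pics/top9.png')[120:340,140:480]
cv2.imwrite('pics/c9.png',np.hstack([cv2.resize(a,(330,358)),cv2.resize(b,None,fx=358/220*.85,fy=358/220,interpolation=cv2.INTER_CUBIC)])[:, :800])
err(F(0,.0275,.016),Rg)
E
```

```text
t 29.25 pos [ 0.3943 -0.184   0.2687] err tool cm [ 3.68 -0.69 16.29] rot [-0.023 -0.016 -0.013] F [0.6 0.1 0.2] Ftool [ 0.6 -0.2  0.1] w 0.0349
```

View pics/c9.png

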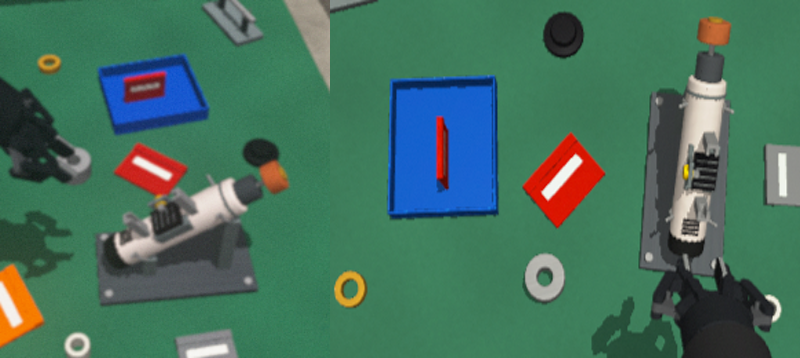

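View pics/wrist9.png

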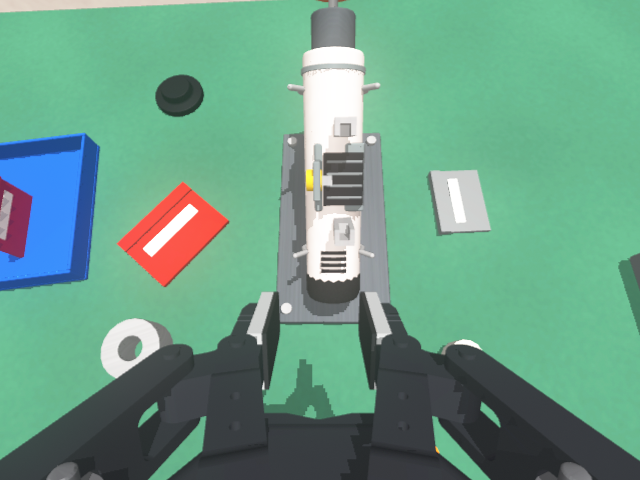

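The last views show the plate standing in the tray, the button still in with its hook over the trigger, the bystanders where they were, and the gripper clear. I'll hand the job in.

```bash
python3 -c "
from rig import arm
print(arm.close_job())"
```

```text
the job is handed in; nothing more can be done
None
```

The job is handed in at about 29 s. The plate is out and the trigger is locked on, though I pressed the trigger harder than its stop needed.

- **Plate:** I gripped the red lock-out plate by its rim, slid it straight out of the slots and carried it to the blue tray. I lowered it until it touched the floor at about 3 N, then released it slowly. It was still standing upright in the tray at the last look.
- **Trigger and button:** One finger squeezed the trigger to its stop, about 12 mm. The other finger then pushed the button in about 9 mm. With the button held, I eased the trigger back until it stopped pushing on the finger. After I let go and backed away, the button stayed in with its hook over the trigger ridge.
- **Bystanders and clearance:** The cartridge, end cap, collar and bush look untouched in the images, and the gripper was clear of everything with no force on it.

Three points did not go cleanly or were not measured:
- **Trigger force:** It peaked at about 29 N along the press in the readings I took. The spring needs 12 N, so the rest went into the stop. I backed off, and the second squeeze read 24–27 N before easing to about 21 N.
- **Sideways slip:** The fingertip slid about 7 mm up the barrel on the trigger face but stayed on both the trigger and the button.
- **Locked position:** I judged the catch by the force dropping away and by the hook's position in the pictures. The trigger's resting travel of about 5 mm was not measured.

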